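Lock the jam nut on a flow-cell tie rod

ROBOT

A 7-joint arm with a two-finger parallel gripper is mounted at the origin on the work surface. World frame = base frame: x ahead of the robot, y to its left, z up, the work surface at z = 0. Lengths are in m, angles in rad, forces in N, time in s.
With the tool pointing down it reaches from about 0.425 to 0.825 m from the base axis. Payload 3.6 kg.
Tool frame: the origin (TCP) lies midway between the tips of the shut fingers; the grasp point (between the pads) lies 19 mm behind it; z points along the fingers, y is the direction in which the jaws open and shut (so a half turn about z gives the same grasp; the last joint's range is limited). The gripper opens to 93 mm and grips with 3 to 60 N. Pads are 15 mm wide; open, the fingers measure 128 mm over their backs; the gripper's body (75 mm by 188 mm) begins 65 mm behind the grasp point.
Start: joints at [1.187, 0.615, -0.013, 1.423, 0.008, 1.103, -0.04], TCP at [0.228, -0.609, 0.219] pointing down, gripper open.
Joint ranges: [-3.12, 3.12], [-0.3, 2.06], [-1.34, 1.32], [0.26, 2.42], [-1.36, 4.5], [0.01, 1.98], [-2.84, 2.84]. Speed limits (rad/s): [2.79, 2.79, 3.14, 3.14, 3.14, 3.14, 3.14].

INTERFACE

Orientations are given as a unit quaternion [w, x, y, z].
In Python, from bench import observe, snapshot, get_calibration, sign_off, find_in, cut_out gives the robot as it stands.
- The arm moves only by the tool arm_command, never from a script. Its argument "moves" is text: rows parted by semicolons, each of 5 numbers parted by spaces: the shift along the tool's x, y, z in cm, then the turn about the tool's z in degrees, then the closure, from 0 (fully open) to 1 (shut). A call has 1 to 10 rows; each row shifts and turns the commanded pose from where the row before left it, along the tool's axes as they then stand; what a row does not reach is not made up. A row lasts 1/12 s, in which the tool goes at most 41.7 mm and 7.16 degrees, less where a joint would pass 70% of its speed; a pose out of reach is approached as far as the arm can. A call is refused whole if a number of a shift passes 4.17 or a number of a turn 7.16, either way. A call with a gripper value outside its range is refused whole. The fingers move at their own pace and stop on an object; "force" is the grip in N (left out, the last holds). Time passes only in rows, so rows that do not move let the fingers close. It gives the time, the measured TCP pose, the force and the opening at its end, in the units of the state.
- observe(): the state, without advancing time (a new reading comes with each control period).
- snapshot(name): name is "side" or "top" or "wrist"; returns the picture (480x640x3 uint8, red, green, blue); there is no depth.
- get_calibration(name): a dict with "fx", "fy", "cx", "cy" (pixels), "extrinsics" (4x4, takes a point from camera to world coordinates). Camera axes: x right, y down, z forward; pixel columns grow to the right and rows downward; lengths in m; the calibration is good to about 2 mm. A picture is of the moment at which its call begins: read the wrist's pose just before it. get_calibration takes no time and is no camera call; for the wrist camera it gives the pose at the moment of the call.
- sign_off(): hands the job in, once; it reports no verdict.
Trained networks look in the newest picture that a camera, given by its name, has taken for a name from the list of things; names that differ only in an ending like _2 or _b are one class to them, and where a whole thing is asked for, a point or a joint stands for the part that bears it (a point fixed in the world has none). Each returns a list of dicts, best first, with "score" (0 to 1); they miss things now and then, are a little off and sometimes report something else, mostly with a low value. They report only what shows in the picture. A call takes as long as a camera call. They do not tell look-alikes from the thing itself.
- find_in(camera, name): "location" ([x, y, z] in m, in world coordinates, good to about 4 mm: the middle of the surface that is visible of it).
- cut_out(camera, name): "region" (480x640 bool, what is visible of it).
The state is a dict: "clock": time; "qpos": joint angles; "qd": joint speeds; "joint_efforts": joint torques, N m; "eef_pos": TCP position; "eef_rot": TCP orientation; "contact_force": force on the tool from outside, world axes, zero at the start; "torque": the same for the moment, N m; "grip_width": opening from 0.0 (shut) to 1.0 (fully open).
Only numpy, scipy, OpenCV 4.12 (cv2) and the standard library are available. Lean on these libraries where they do the work, as an engineer would, in place of code of your own. Each camera call takes 0.05 s, during which the arm holds its last target.

TASK

Lock the loose jam nut on the flow-cell stack's tie rod: fit the big open-end spanner on the lower nut from the side, flat on the end plate with its shank lying by the steel alignment pin so that the pin stops it turning, then put the red nut driver on the jam nut and turn it clockwise until it is firmly tight, about 0.5 N m, against the lower nut, which must keep its setting. Work gently, do not overtighten, then lift the driver off and stand it back in its own hole in the grey block; leave the spanner on the lower nut and the other things where they are.

Things in the scene. Friction and masses are not known exactly. Their poses are not given: they have to be found in the camera images.
- stack: flow-cell stack on end in a grey tray (236 mm square, rim 14 mm), fixed. Origin: centre of the underside, z up, x and y along the plate's sides. Square aluminium top plate 180 mm wide, upper face at z = 100 mm. Four tie rods 16 mm thick, tops 34 mm above the plate, at (0, 58), (-58, 0), (0, -58), (58, 0) mm; the last three carry finished nut pairs (28 mm over corners, 25 mm high).
- pin (a point): top centre of the steel alignment pin that stops the spanner, at (-62, 58, 128) mm in the stack's frame: 12 mm thick, standing 28 mm above the top plate. With the spanner on the lower nut its shank passes on the -y side of this pin, about 2 mm clear, at 16 degrees to the stack's x axis (tail towards -x and a little -y). (A second pin stands at (62, -58) mm.)
- set_nut: the lower nut: bright hexagon 24 mm across flats, 27.7 over corners, 14 mm high, on the top plate around the rod at (0, 58) mm. Origin on the rod's axis at the plate's upper face; x axis through the middle of a flat, z up. Its setting is finished; only its thread drag of 0.32 N m keeps it, so it turns with the jam nut if it is not held.
- set_mark (a point): yellow paint mark on a corner of the lower nut, 13.5 mm from the axis, at its upper face
- jam_top (a point): centre of the top face of the thin dark jam nut, loose on the same rod just above the lower nut: hexagon 24 mm across flats, 10 mm high, top 24.5 mm above the plate (it sinks too little to see). x axis through the middle of a flat, z up. The rod stands out 9.5 mm above it.
- jam_nut (a joint): tightness of the jam nut: how far, in rad, it has been turned (clockwise from above) since it met the lower nut. It starts loose at 0 and runs down 0.15 to 0.95 rad first (differs each time, not shown) with a thread drag of 0.18 N m; then the torque rises from 0.26 by 3 N m per rad (0.41 at 0.05, 0.5 at 0.08). Let go it springs back to 0.085 at most. 0.7 N m (0.15) cracks the cell.
- spanner: big steel open-end spanner flat on the bench, 10 mm thick, 0.2 kg. Origin: centre of the jaw opening (the nut's axis when fully on), at the underside, z up. Shank 18 mm wide along -x, from 24 to 159 mm behind the origin; centre of mass 60 mm behind. The 25.2 mm jaw opens along +x turned 15 degrees towards +y: push it on that way. The head is 46 mm wide, from 16 mm ahead to 29 mm behind.
- driver: red nut driver, socket down in a hole of the grey block, 121 mm high, 0.22 kg. Origin: on its axis at the mouth, z up. Hexagonal handle 36 mm across flats, 55 to 115 mm up. Socket 39 mm thick, hexagon 25.2 mm across flats, 9.5 mm deep to a shoulder that rests on the jam nut's top (mouth then 15 mm above the plate), then a bore clearing the rod. x axis through a flat of both handle and socket.
- small_driver: blue nut driver for smaller nuts, 121 mm high, in the other hole, 80 mm from the red one; bystander
- holder: grey block 170 x 80 x 36 mm, fixed, with two round holes 45 mm wide and 26 mm deep at x = -40 and +40 mm; origin at the centre of its underside. A driver in a hole has its origin 10 mm above the block's underside.
- bottle: glass reagent bottle with blue cap, 72 mm thick, 150 mm high; bystander, origin at its foot
- beaker: glass beaker, 80 mm wide, 95 mm high; bystander, origin at its foot
- vial_a: clear vial with white cap, 28 mm thick, 55 mm high; bystander, origin at its foot
- vial_b: amber vial with white cap, 28 mm thick, 55 mm high; bystander, origin at its foot
- bulb: red pipette bulb standing on its broad end, 58 mm thick, 75 mm high; bystander, origin at its foot
- small_spanner: small open-end spanner, 13.5 mm jaw, 105 mm long, 6 mm thick; bystander lying on the bench
- spare_nut: spare dark nut, 24 mm across flats, 10 mm high; bystander lying on the bench
There are look-alikes about, which are no part of the job. What is shaped like the driver but yellow is not meant. What is shaped like the spanner but purple is not meant.

How it is judged:
By the outcome, as a careful person would: the job done as asked, in the order asked, and still so for the second after the job is handed in, with the robot touching nothing.
It also fails if it takes over 72 s, if anything falls off the work surface, if the arm or the gripper's body presses on something with over 40 N, if the wrist force passes 120 N, or if a joint passes its speed limit or range.

## Working session

There is one attempt and no reset: what is moved stays moved. The work goes in short steps, Python scripts to look and compute and a tool call to move; the robot and the scene stay as the last step left them, time stands still between calls to the robot, and variables do not carry over. Pictures are saved under pics/ and viewed, and the job is handed in when it is done.

Besides the shell and the picture viewer there is one more tool, called after "Request:" by a JSON object that holds its "api" and its "payload", one argument or row to a line. arm_command: Moves the arm, as the interface text tells. Its arguments: {"type":"object","properties":{"moves":{"type":"string"},"force":{"type":"number"}},"required":["moves"]}

```bash
ls; mkdir -p pics; cat > h.py <<'E'
import numpy as np, cv2
from bench import *
def save(img,name): cv2.imwrite(f'pics/{name}.png',img[:,:,::-1])
E
python3 - <<'E'
from h import *
print(observe())
for c in ['side','top','wrist']:
    im=snapshot(c); save(im,c+'0'); k=get_calibration(c); print(c,k)
E
```

```text
pics
{'clock': 0.0, 'qpos': array([ 1.18652991,  0.61592905, -0.01260092,  1.42488203,  0.00813964,
        1.10340921, -0.0404789 ]), 'qd': array([ 4.04524086e-04, -1.29518706e-04,  2.81725883e-04,  7.52121986e-05,
        1.66342488e-03, -1.05767918e-04,  4.57646562e-05]), 'joint_efforts': array([-5.11422913e-04, -4.58931112e+01,  2.08997419e-01, -1.65746266e+01,
       -6.11328101e-02,  2.04777194e-02,  2.51036527e-04]), 'eef_pos': array([ 0.22733154, -0.60810536,  0.21748046]), 'eef_rot': array([-1.25993940e-03,  9.84042843e-01,  1.77927016e-01, -2.69384071e-04]), 'contact_force': array([-0.58757493, -0.27549853, -0.08228347]), 'torque': array([-0.00464582, -0.0306842 , -0.00269259]), 'grip_width': 1.0005623501115777}
side {'fx': 513.159232590181, 'fy': 513.159232590181, 'cx': 321.3047744695241, 'cy': 242.81555261724125, 'extrinsics': array([[-0.98773811, -0.1080985 ,  0.1126416 ,  0.38274164],
       [-0.15611479,  0.68972105, -0.70704529,  0.71118411],
       [-0.00126075, -0.7159606 , -0.69813954,  0.87656489],
       [ 0.        ,  0.        ,  0.        ,  1.        ]])}
top {'fx': 608.0362899404751, 'fy': 608.0362899404751, 'cx': 316.06494810315064, 'cy': 239.96150130279338, 'extrinsics': array([[ 2.45789741e-02, -9.93263690e-01,  1.13239199e-01,
         3.31302563e-01],
       [-9.99692655e-01, -2.47872666e-02, -4.31582038e-04,
        -8.77077348e-02],
       [ 3.23556498e-03, -1.13193787e-01, -9.93567661e-01,
         1.66444157e+00],
       [ 0.00000000e+00,  0.00000000e+00,  0.00000000e+00,
         1.00000000e+00]])}
wrist {'fx': 394.1077054805953, 'fy': 394.1077054805953, 'cx': 320.8809725394205, 'cy': 246.72318438759612, 'extrinsics': array([[ 0.35019941, -0.90094132, -0.25625204,  0.29777358],
       [-0.93667371, -0.33732205, -0.09410738, -0.58262622],
       [-0.00165423,  0.2729809 , -0.96201803,  0.38479491],
       [ 0.        ,  0.        ,  0.        ,  1.        ]])}
```

View pics/top0.png

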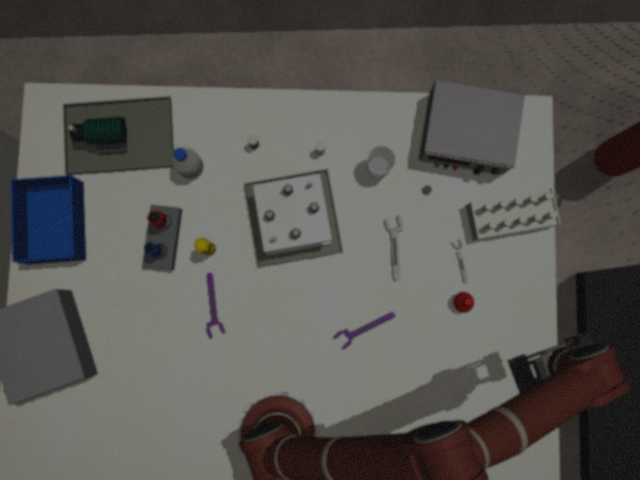

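View pics/side0.png

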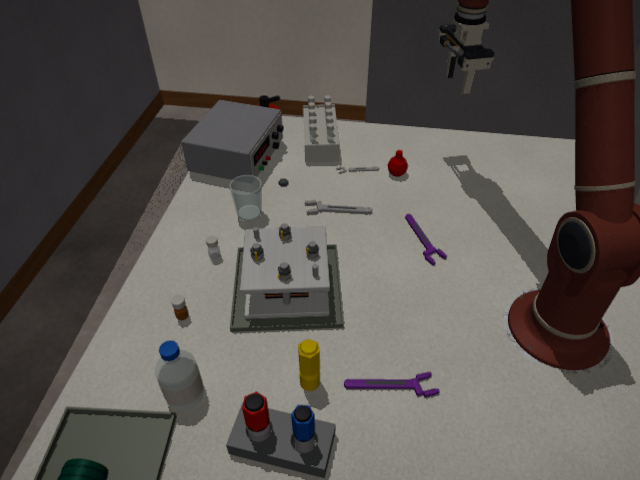

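View pics/wrist0.png

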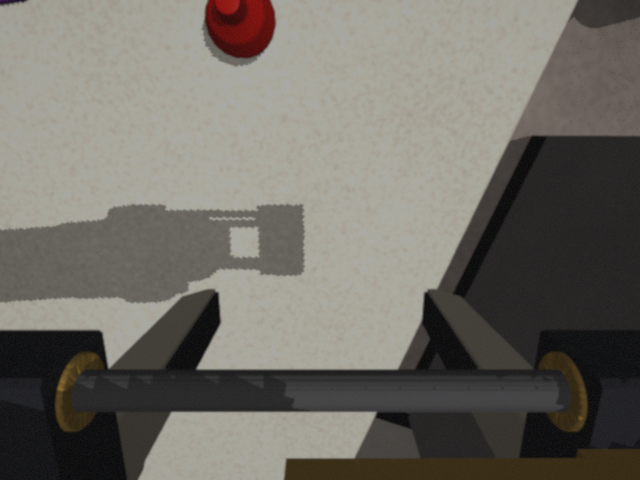

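```bash
python3 - <<'E'
from h import *
im=cv2.imread('pics/side0.png'); a=cv2.resize(im[215:335,220:350],None,fx=6,fy=5,interpolation=cv2.INTER_CUBIC); cv2.imwrite('pics/sc.png',cv2.resize(a,(780,600)))
im=cv2.imread('pics/top0.png'); a=cv2.resize(im[160:270,240:350],(600,600),interpolation=cv2.INTER_CUBIC); cv2.imwrite('pics/tc.png',a)
for n in ['stack','set_mark','set_nut','jam_top','spanner','driver','holder','pin']:
    for c in ['top','side']:
        for d in find_in(c,n)[:4]: print(n,c,np.round(d['location'],3),round(d['score'],2))
print(observe()['clock'])
E
```

```text
stack top [ 0.568 -0.026  0.105] 0.69
stack top [ 0.469 -0.486  0.007] 0.6
stack side [0.569 0.027 0.094] 0.83
set_mark top [0.563 0.027 0.13 ] 0.4
set_mark side [0.565 0.041 0.115] 0.45
set_nut top [ 0.74  -0.26   0.047] 0.72
set_nut top [0.567 0.028 0.125] 0.48
set_nut side [0.567 0.042 0.115] 0.48
jam_top top [0.551 0.32  0.127] 0.49
jam_top side [0.563 0.041 0.129] 0.48
spanner top [0.324 0.188 0.011] 0.97
spanner top [ 0.278 -0.223  0.008] 0.85
spanner top [ 0.511 -0.308  0.008] 0.8
spanner side [0.325 0.191 0.011] 0.75
spanner side [ 0.278 -0.205  0.009] 0.73
spanner side [0.566 0.043 0.117] 0.57
driver top [0.551 0.319 0.126] 0.58
driver top [0.485 0.196 0.118] 0.57
driver top [0.778 0.089 0.056] 0.55
driver top [ 0.514 -0.31   0.008] 0.36
driver side [0.483 0.22  0.084] 0.83
driver side [0.548 0.338 0.106] 0.78
holder top [0.514 0.316 0.037] 0.91
holder side [0.511 0.353 0.037] 0.97
pin side [0.568 0.025 0.099] 0.8
0.95
```

View pics/sc.png

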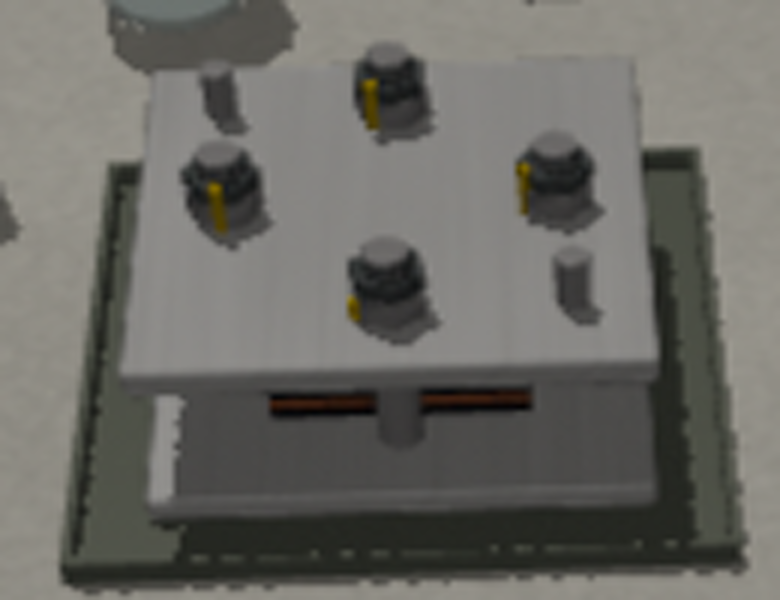

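View pics/tc.png

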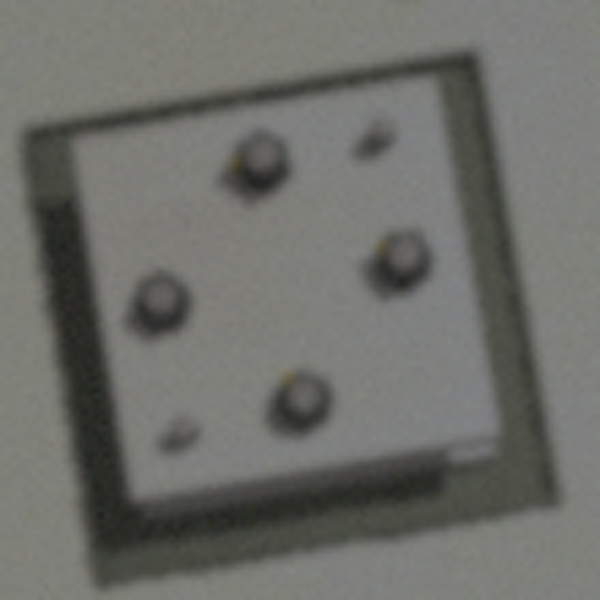

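```bash
cat >> h.py <<'E'
from scipy.spatial.transform import Rotation as R
def Rm(q): return R.from_quat([q[1],q[2],q[3],q[0]]).as_matrix()
def yaw(q):
    m=Rm(q); return np.degrees(np.arctan2(m[1,0],m[0,0]))
def plan(target,psi,n=None,p0=None,psi0=None):
    "rows (cm,deg) from current pose to target pos,yaw psi (deg) assuming tool down"
    s=observe(); p=np.array(s['eef_pos'] if p0 is None else p0); a=yaw(s['eef_rot']) if psi0 is None else psi0
    d=np.array(target)-p; da=(psi-a+180)%360-180
    k=n or int(np.ceil(max(np.linalg.norm(d)/0.041,abs(da)/7.1,1)))
    out=[]
    for i in range(k):
        w=np.radians(a+da*i/k); st=d/k
        x=st@[np.cos(w),np.sin(w),0]; y=st@[np.sin(w),-np.cos(w),0]
        out.append(f"{x*100:.2f} {y*100:.2f} {-st[2]*100:.2f} {-da/k:.2f}")
    print('rows',k,'from',np.round(p,4),round(a,2)); print('; '.join(out))
def ray(cam,uv,z,k=None):
    k=k or get_calibration(cam); E=k['extrinsics']
    d=E[:3,:3]@[(uv[0]-k['cx'])/k['fx'],(uv[1]-k['cy'])/k['fy'],1]
    return E[:3,3]+d*(z-E[2,3])/d[2]
def proj(k,P):
    E=k['extrinsics']; c=E[:3,:3].T@(np.asarray(P)-E[:3,3]); return np.array([k['fx']*c[0]/c[2]+k['cx'],k['fy']*c[1]/c[2]+k['cy']])
E
python3 - <<'E'
from h import *
k=get_calibration('top')
for u in [(393,222),(395,278),(385,217),(401,219)]: print(u,ray('top',u,0.01,k))
plan([0.49,-0.306,0.22],0)
E
```

```text
(393, 222) [ 0.57481911 -0.29863146  0.01      ]
(395, 278) [ 0.42110472 -0.30565037  0.01      ]
(385, 217) [ 0.58816128 -0.27647526  0.01      ]
(401, 219) [ 0.58370423 -0.32055334  0.01      ]
rows 10 from [ 0.2277 -0.6088  0.2186] 20.5
3.52 -1.92 -0.01 2.05; 3.45 -2.04 -0.01 2.05; 3.37 -2.16 -0.01 2.05; 3.29 -2.28 -0.01 2.05; 3.21 -2.40 -0.01 2.05; 3.12 -2.51 -0.01 2.05; 3.03 -2.62 -0.01 2.05; 2.93 -2.73 -0.01 2.05; 2.83 -2.83 -0.01 2.05; 2.73 -2.93 -0.01 2.05
```

Request:
{"api": "arm_command", "payload": {
  "moves": "3.5 -1.9 0 2 0; 3.5 -2.0 0 2 0; 3.4 -2.2 0 2 0; 3.3 -2.3 0 2 0; 3.2 -2.4 0 2 0; 3.1 -2.5 0 2 0; 3.0 -2.6 0 2 0; 2.9 -2.7 0 2 0; 2.8 -2.8 0 2 0; 2.7 -2.9 0 2 0"
}}

```text
clock: 1.78
eef_pos: [0.4892, -0.3047, 0.219]
eef_rot: [0.0, 1.0, 0.003, 0.0]
contact_force: [1.2, 0.4, 0.7]
grip_width: 1.003
```

```bash
python3 - <<'E'
from h import *
s=observe(); print(s['eef_pos'],yaw(s['eef_rot']),s['clock'])
im=snapshot('wrist'); save(im,'w1')
k=get_calibration('wrist'); print(k['extrinsics'])
for d in find_in('wrist','spanner')[:3]: print(d['location'],d['score'])
r=cut_out('wrist','spanner')
if r:
    m=r[0]['region'].astype(np.uint8); print(r[0]['score'],m.sum()); cv2.imwrite('pics/m1.png',m*255); np.save('m1.npy',m)
np.savez('k1.npz',**k)
E
```

```text
[ 0.48924626 -0.30467835  0.2189613 ] 0.3981381769390048 1.7833
[[ 0.02121583 -0.96362608 -0.26641069  0.57109229]
 [-0.99974485 -0.0225148   0.00182211 -0.29441046]
 [-0.00775402  0.26630406 -0.96385789  0.38634234]
 [ 0.          0.          0.          1.        ]]
[0.5208, -0.3071, 0.0099] 0.77
[0.259, -0.1832, 0.0119] 0.73
0.87 3605
```

View pics/w1.png

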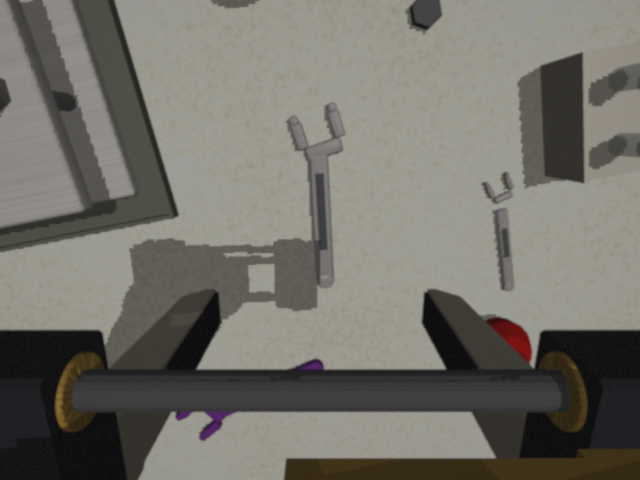

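```bash
python3 - <<'E'
from h import *
k=dict(np.load('k1.npz')); m=np.load('m1.npy')
v,u=np.nonzero(m); print(u.min(),u.max(),v.min(),v.max())
P=np.array([ray('wrist',(a,b),0.010,k) for a,b in zip(u,v)])
# iterative line fit on shank
for r in range(160,290,20): 
    c=u[v==r]; print(r,c.min() if len(c) else None,c.max() if len(c) else None)
sel=(v>165)&(v<275)
rows=[(P[(v==r)][:,0].mean(),np.median(P[v==r][:,1])) for r in range(168,272)  if (v==r).any()]
rows=np.array(rows); f=np.polyfit(rows[:,0],rows[:,1],1); print('yaw',np.degrees(np.arctan(f[0])),f)
d=np.array([1,f[0]])/np.hypot(1,f[0]); t=P[:,:2]@d; print('tail',t.min(),'tip',t.max(),t.max()-t.min())
o=t.min()+0.159; x=(o-f[1]*d[1]); 
# point on line with t=o
x0=(o-f[1]*d[1])/(d[0]+f[0]*d[1]); print('origin',x0,f[0]*x0+f[1])
im=cv2.imread('pics/w1.png'); cv2.imwrite('pics/w1c.png',cv2.resize(im[90:300,230:420],None,fx=2.85,fy=2.85,interpolation=cv2.INTER_CUBIC))
E
```

```text
289 343 103 287
160 309 327
180 310 328
200 311 329
220 313 330
240 314 331
260 315 332
280 316 333
yaw 4.538340886238294 [ 0.07937506 -0.33258343]
tail 0.3994389088726956 tip 0.5759174175305798 0.17647850865788417
origin 0.5829215323303835 -0.28631399761086496
```

View pics/w1c.png

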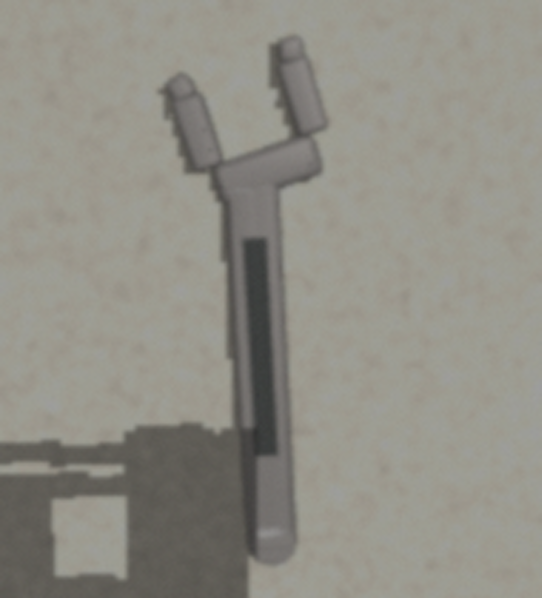

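```bash
python3 - <<'E'
from h import *
plan([0.495,-0.2933,0.003],4.5,8)
E
```

```text
rows 8 from [ 0.4914 -0.3016  0.2186] 1.05
0.05 -0.10 2.70 -0.43; 0.05 -0.10 2.70 -0.43; 0.05 -0.10 2.70 -0.43; 0.05 -0.10 2.70 -0.43; 0.05 -0.10 2.70 -0.43; 0.05 -0.10 2.70 -0.43; 0.05 -0.10 2.70 -0.43; 0.05 -0.10 2.70 -0.43
```

Request:
{"api": "arm_command", "payload": {
  "moves": "0.05 -0.1 2.5 -0.4 0; 0.05 -0.1 2.5 -0.4 0; 0.05 -0.1 2.5 -0.4 0; 0.05 -0.1 1.5 -0.4 0.3; 0 0 0 0 0.3; 0 0 0 0 0.3; 0 0 0 0 0.3;0 0 0 0 0.3"
}}

```text
clock: 2.6
eef_pos: [0.4906, -0.3035, 0.1302]
eef_rot: [0.001, 1.0, 0.018, 0.001]
contact_force: [0.4, 0.0, -0.2]
grip_width: 0.718
```

```bash
cat > sp.py <<'E'
from h import *
import sys
tag=sys.argv[1]; zt=float(sys.argv[2])
s=observe(); print(s['eef_pos'],yaw(s['eef_rot']),np.abs(s['qd']).max(),s['grip_width'])
k=get_calibration('wrist'); im=snapshot('wrist'); save(im,tag); np.savez(tag+'k.npz',**k)
r=cut_out('wrist','spanner'); m=r[0]['region']; print(r[0]['score'],m.sum(),len(r)); np.save(tag+'m.npy',m)
v,u=np.nonzero(m)
P=np.array([ray('wrist',(a,b),zt,k) for a,b in zip(u,v)])[:,:2]
# shank line: iterative
d=np.array([1,0.08]);d/=np.linalg.norm(d)
c,(vx,vy)=None,(0,0)
t=P@d; sel=(t>t.min()+0.012)&(t<t.min()+0.125)
for i in range(5):
    vx,vy,x0,y0=cv2.fitLine(P[sel].astype(np.float32),cv2.DIST_HUBER,0,1e-4,1e-4).ravel()
    d=np.array([vx,vy])*np.sign(vx); t=P@d; sel=(t>t.min()+0.012)&(t<t.min()+0.125)
n=np.array([-d[1],d[0]])
off=np.array([x0,y0])@n
print('yaw',np.degrees(np.arctan2(d[1],d[0])),'len',t.max()-t.min())
for b in (0,60,88): print(b,'behind',d*(t.min()+0.159-b/1000)+n*off)
E
python3 sp.py w2 0.01
```

```text
[ 0.49064207 -0.30351547  0.13022548] 2.0393667439894325 0.006578226196514122 0.7177884626396728
0.89 6148 2
yaw 3.5436249 len 0.17802587167757106
0 behind [ 0.57277208 -0.30043166]
60 behind [ 0.5128868  -0.30414017]
88 behind [ 0.48494034 -0.30587081]
```

View pics/w2.png

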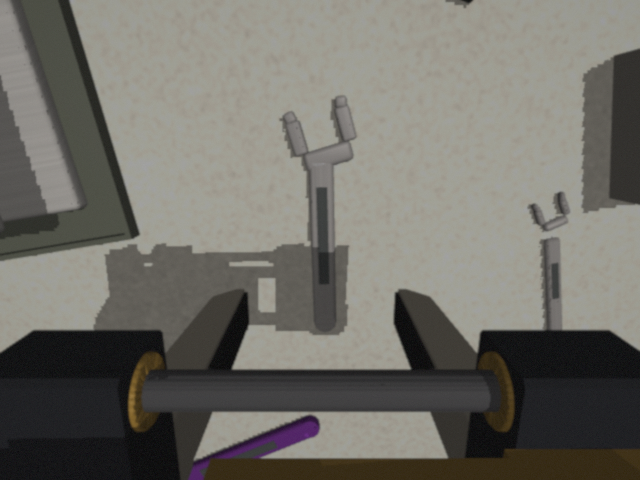

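```bash
python3 - <<'E'
from h import *
plan([0.4855,-0.3055,0.003],3.5,5)
E
```

```text
rows 5 from [ 0.4907 -0.303   0.13  ] 2.07
-0.10 0.05 2.54 -0.29; -0.11 0.05 2.54 -0.29; -0.11 0.05 2.54 -0.29; -0.11 0.04 2.54 -0.29; -0.11 0.04 2.54 -0.29
```

Request:
{"api": "arm_command", "payload": {
  "moves": "-0.1 0.05 2.5 -0.3 0.4; -0.1 0.05 2.5 -0.3 0.4; -0.1 0.05 2.5 -0.3 0.4; -0.1 0.05 2.5 -0.3 0.4; -0.1 0.05 1.7 -0.3 0.5; 0 0 0.6 0 0.6; 0 0 0.2 0 0.6; 0 0 0 0 0.6; 0 0 0 0 0.6",
  "force": 40
}}

```text
clock: 3.45
eef_pos: [0.4863, -0.3055, 0.005]
eef_rot: [0.001, 1.0, 0.031, 0.001]
contact_force: [0.5, 0.9, -0.5]
grip_width: 0.403
```

```bash
python3 - <<'E'
from h import *
s=observe(); print(s['eef_pos'],yaw(s['eef_rot']),s['contact_force'],s['grip_width'],Rm(s['eef_rot'])[:,2])
k=get_calibration('wrist'); im=snapshot('wrist'); save(im,'w3')
E
```

```text
[ 0.48634179 -0.30551051  0.00500564] 3.608151963395868 [ 0.51100301  0.87401553 -0.48936757] 0.4027216179969683 [ 0.00249758 -0.00135485 -0.99999596]
```

View pics/w3.png

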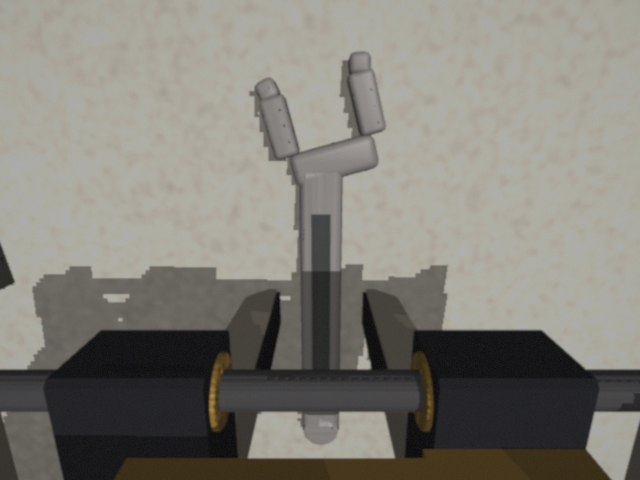

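Request:
{"api": "arm_command", "payload": {
  "moves": "0 0 0.25 0 0.6; 0 0 0 0 1; 0 0 0 0 1; 0 0 0 0 1; 0 0 0 0 1; 0 0 0 0 1; 0 0 0 0 1",
  "force": 50
}}

```text
clock: 4.08
eef_pos: [0.4853, -0.3051, 0.0014]
eef_rot: [0.0, 1.0, 0.031, 0.0]
contact_force: [0.0, -0.1, 1.8]
grip_width: 0.19
```

Request:
{"api": "arm_command", "payload": {
  "moves": "0 0 -1 0 1; 0 0 -2 0 1; 0 0 -3 0 1; 0 0 -4 0 1; 0 0 -4 0 1; 0 0 -4 0 1; 0 0 -1.5 0 1; 0 0 0 0 1; 0 0 0 0 1; 0 0 0 0 1"
}}

```text
clock: 4.92
eef_pos: [0.4836, -0.3039, 0.1943]
eef_rot: [-0.001, 0.999, 0.032, -0.002]
contact_force: [-0.2, -0.4, -2.5]
grip_width: 0.185
```

```bash
python3 - <<'E'
from h import *
s=observe(); print(s['eef_pos'],yaw(s['eef_rot']),s['contact_force'],s['torque'],s['grip_width']*93,Rm(s['eef_rot'])[:,2])
k=get_calibration('wrist'); im=snapshot('wrist'); save(im,'w4'); np.savez('w4k.npz',**k)
E
```

```text
[ 0.48362191 -0.30394545  0.1942577 ] 3.615699070520971 [-0.24200932 -0.43109128 -2.50750032] [0.04524709 0.08988027 0.00476514] 17.227092160152424 [-0.00401499  0.00241686 -0.99998902]
```

View pics/w4.png

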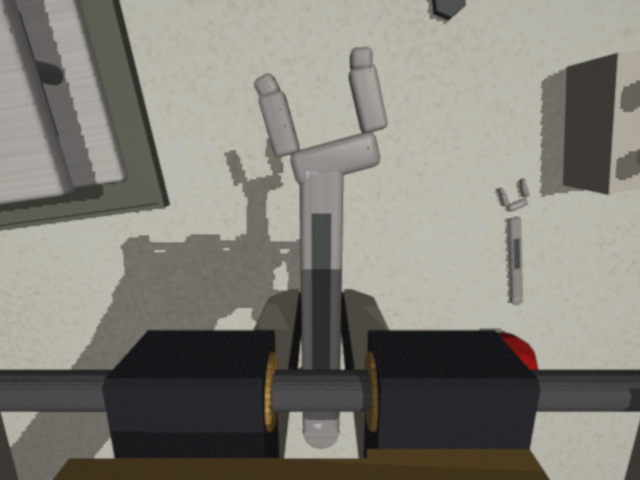

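```bash
python3 - <<'E'
from h import *
k=get_calibration('top')
px=[(162,297),(302,398),(408,255),(261,155)]
W=np.array([ray('top',(240+a*110/600,160+b*110/600),0.134,k)[:2] for a,b in px]); print(W)
S=np.array([(0,58),(-58,0),(0,-58),(58,0)])/1000
c=W.mean(0); A=S; B=W-c; th=np.arctan2((A[:,0]*B[:,1]-A[:,1]*B[:,0]).sum(),(A*B).sum()); print(c,np.degrees(th))
# spanner overlay
k=dict(np.load('w4k.npz')); im=cv2.imread('pics/w4.png'); s=observe(); p=s['eef_pos']; M=Rm(s['eef_rot'])
def t2w(x,y,z): return p+M@np.array([x,y,z])
def sp(x,y,z,o=0.088): # spanner frame -> tool: x same, y flipped, z up
    return t2w(x+o,-y,-z+0.0014)
a=np.radians(15)
for sgn in (1,-1):
  q=[sp(l*np.cos(a)-sgn*.0126*np.sin(a),l*np.sin(a)+sgn*.0126*np.cos(a),0.010) for l in (-.01,.016)]
  cv2.line(im,*[tuple(int(round(v)) for v in proj(k,x)) for x in q],(0,0,255),1)
  q=[sp(x,sgn*.009,.01) for x in (-.159,-.024)]
  cv2.line(im,*[tuple(int(round(v)) for v in proj(k,x)) for x in q],(0,255,0),1)
cv2.circle(im,tuple(int(round(v)) for v in proj(k,sp(0,0,.01))),3,(0,0,255),-1)
q=proj(k,sp(-.159,0,.01)); cv2.circle(im,(int(q[0]),int(q[1])),3,(255,0,0),-1)
cv2.imwrite('pics/w4o.png',im[30:460,180:460])
E
```

```text
[[ 0.56811009  0.03118934]
 [ 0.5222716  -0.03545137]
 [ 0.59083355 -0.08305458]
 [ 0.63657569 -0.01296982]]
[ 0.57944773 -0.02507161] 11.188249222364341
```

View pics/w4o.png

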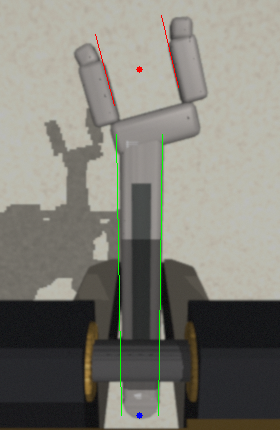

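```bash
python3 - <<'E'
import cv2
im=cv2.imread('pics/w4o.png')[0:170,50:230]; cv2.imwrite('pics/w4oz.png',cv2.resize(im,None,fx=3.5,fy=3.5,interpolation=cv2.INTER_CUBIC))
E
```

```text
(no output)
```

View pics/w4oz.png

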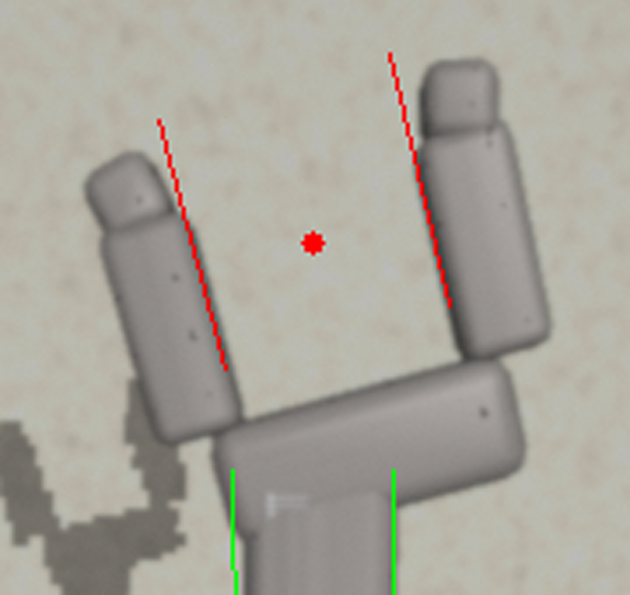

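```bash
python3 - <<'E'
from h import *
plan([0.456,-0.039,0.185],27.2,8)
E
```

```text
rows 8 from [ 0.4835 -0.3039  0.1938] 3.61
-0.13 -3.33 0.11 -2.95; 0.04 -3.33 0.11 -2.95; 0.21 -3.32 0.11 -2.95; 0.38 -3.31 0.11 -2.95; 0.55 -3.28 0.11 -2.95; 0.72 -3.25 0.11 -2.95; 0.88 -3.21 0.11 -2.95; 1.05 -3.16 0.11 -2.95
```

Request:
{"api": "arm_command", "payload": {
  "moves": "-0.1 -3.3 0.1 -3 1; 0 -3.3 0.1 -3 1; 0.2 -3.3 0.1 -3 1; 0.4 -3.3 0.1 -3 1; 0.6 -3.3 0.1 -3 1; 0.7 -3.2 0.1 -3 1; 0.9 -3.2 0.1 -3 1; 1 -3.2 0.1 -2.6 1; 0 0 0 0 1; 0 0 0 0 1"
}}

```text
clock: 5.8
eef_pos: [0.4557, -0.0388, 0.1866]
eef_rot: [-0.001, 0.971, 0.238, -0.002]
contact_force: [0.7, -0.3, -1.1]
grip_width: 0.188
```

Request:
{"api": "arm_command", "payload": {
  "moves": "0 0 0 0 1; 0 0 0 0 1; 0 0 0 0 1; 0 0 0 0 1"
}}

```text
clock: 6.13
eef_pos: [0.4571, -0.0423, 0.1879]
eef_rot: [0.0, 0.972, 0.234, -0.0]
contact_force: [-0.3, 0.2, -2.2]
grip_width: 0.187
```

```bash
python3 - <<'E'
from h import *
s=observe(); print(s['eef_pos'],yaw(s['eef_rot']),np.abs(s['qd']).max(),s['contact_force'],s['torque'],s['grip_width']*93,Rm(s['eef_rot'])[:,2])
k=get_calibration('wrist'); im=snapshot('wrist'); save(im,'w5'); np.savez('w5k.npz',**k)
for n in ['set_mark','jam_top','set_nut','stack']:
    for d in find_in('wrist',n)[:4]: print(n,np.round(d['location'],4),round(d['score'],2),proj(k,d['location']))
im=snapshot('top'); save(im,'top5'); im=snapshot('side'); save(im,'side5')
E
```

```text
[ 0.45708733 -0.0423382   0.18787814] 27.055460458600006 0.006918505323744639 [-0.29608229  0.17387825 -2.23476534] [-0.01902831  0.02987631  0.0228091 ] 17.36999047139518 [-6.02138405e-04 -3.07418619e-04 -9.99999771e-01]
set_mark [0.5643 0.03   0.1237] 0.87 [290.67144344  29.21892484]
jam_top [0.5651 0.0302 0.1251] 0.61 [290.79804721  26.82137667]
set_nut [0.5611 0.0252 0.125 ] 0.83 [296.03765264  39.20459208]
stack [ 0.5585 -0.0424  0.0987] 0.66 [395.57709794 108.6576928 ]
```

View pics/w5.png

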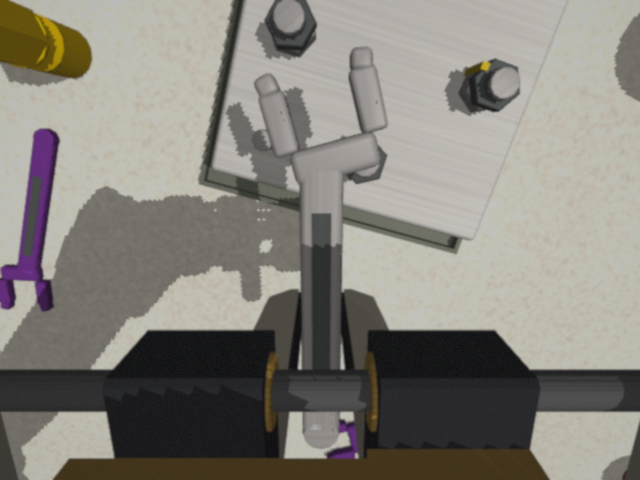

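```bash
python3 - <<'E'
import cv2
im=cv2.imread('pics/w5.png'); cv2.imwrite('pics/w5a.png',cv2.resize(im[0:190,195:395],None,fx=3.8,fy=3.1,interpolation=cv2.INTER_CUBIC))
cv2.imwrite('pics/w5b.png',cv2.resize(im[50:250,420:570],None,fx=3,fy=3,interpolation=cv2.INTER_CUBIC))
E
```

```text
(no output)
```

View pics/w5a.png

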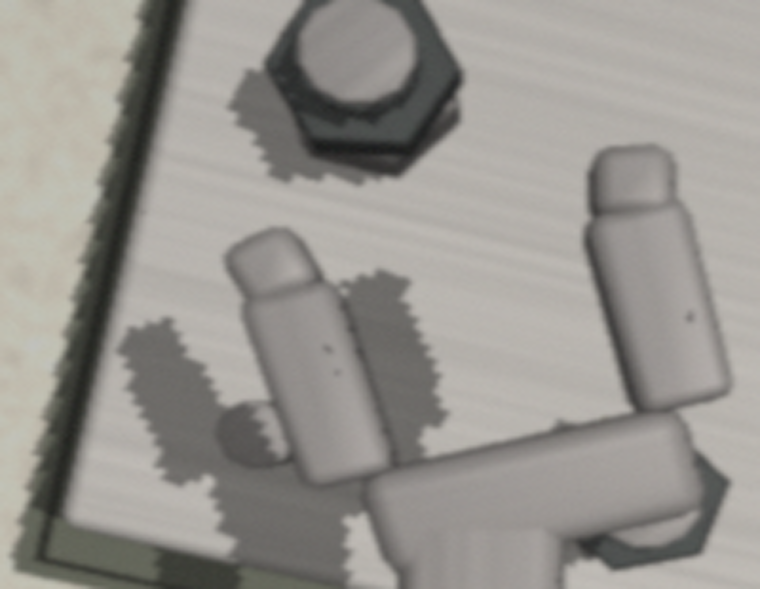

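View pics/w5b.png

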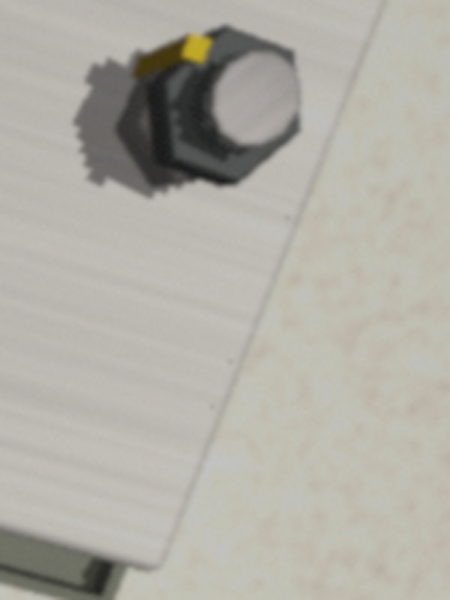

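```bash
cat > fit5.py <<'E'
from h import *
from scipy.optimize import least_squares
k=dict(np.load('w5k.npz'))
S=np.array([(0,58,134),(0,-58,134),(-62,58,128),(-90,-90,100),(-90,90,100)])/1000
px=np.array([(288.9,15.2),(505.7,82.7),(263.2,140),(473.3,239.3),(212,167.7)])
def T(p,s):
    c,n=np.cos(p[2]),np.sin(p[2]); return np.array([p[0]+c*s[0]-n*s[1],p[1]+n*s[0]+c*s[1],s[2]+(p[3] if len(p)>3 else 0)])
f=lambda p:np.concatenate([proj(k,T(p,s))-u for s,u in zip(S,px)])
r=least_squares(f,[0.58,-0.025,0.2]); print(r.x,np.degrees(r.x[2])); print(r.fun.reshape(-1,2).round(1))
r4=least_squares(f,[0.58,-0.025,0.2,0]); print(r4.x,np.degrees(r4.x[2])); print(r4.fun.reshape(-1,2).round(1))
N=T(r.x,(0,.058,.1)); print('nut',N,'pin',T(r.x,(-.062,.058,.128)))
np.save('stack.npy',r.x)
im=cv2.imread('pics/w5.png'); im=cv2.resize(im[0:190,195:395],None,fx=4,fy=4,interpolation=cv2.INTER_CUBIC)
for ang,z,col in [(1,.114,(0,0,255)),(1,.1,(0,0,255)),(0,.1245,(0,255,0))]:
    q=[]
    for i in range(7):
        b=np.radians(ang+30+60*i); q.append((proj(k,T(r4.x,(.01386*np.cos(b),.058+.01386*np.sin(b),z)))-[195,0])*4)
    cv2.polylines(im,[np.round(q).astype(int)],False,col,1)
cv2.imwrite('pics/w5o.png',im[0:320,150:600])
E
python3 fit5.py
```

```text
[ 0.57962596 -0.02525456  0.2029443 ] 11.627852041157245
[[ 0.6 -0.1]
 [-0.1 -1.1]
 [-0.2 -0.9]
 [ 1.5  2. ]
 [-1.8  1. ]]
[ 0.57978043 -0.02528506  0.2030788  -0.0015312 ] 11.635558387420765
[[ 1.   0.5]
 [-1.2 -1. ]
 [ 0.4 -1.2]
 [ 0.8  1.2]
 [-1.   0.6]]
nut [0.56793582 0.03155513 0.1       ] pin [0.50720822 0.01905877 0.128     ]
```

View pics/w5o.png

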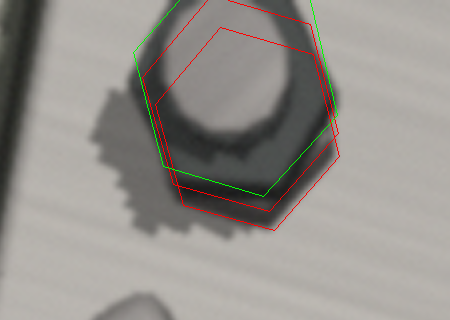

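```bash
python3 - <<'E'
from h import *
plan([0.4683,-0.0282,0.188],27.6,1)
E
```

```text
rows 1 from [ 0.4572 -0.0412  0.1882] 27.19
1.58 -0.65 0.02 -0.41
```

Request:
{"api": "arm_command", "payload": {
  "moves": "0.8 -0.3 0 -0.2 1; 0.8 -0.3 0 -0.2 1; 0 0 1 0 1; 0 0 2 0 1; 0 0 2 0 1; 0 0 1.5 0 1; 0 0 1 0 1; 0 0 0.3 0 1; 0 0 0 0 1; 0 0 0 0 1"
}}

```text
clock: 7.32
eef_pos: [0.4695, -0.0279, 0.1105]
eef_rot: [-0.0, 0.971, 0.239, 0.001]
contact_force: [-0.4, -1.0, -0.5]
grip_width: 0.187
```

Request:
{"api": "arm_command", "payload": {
  "moves": "0 0 0 0 1; 0 0 0 0 1; 0 0 0 0 1"
}}

```text
clock: 7.57
eef_pos: [0.4691, -0.0284, 0.1108]
eef_rot: [0.0, 0.971, 0.238, 0.001]
contact_force: [0.2, 0.5, -0.6]
grip_width: 0.184
```

```bash
python3 - <<'E'
from h import *
s=observe(); print(s['eef_pos'],yaw(s['eef_rot']),np.abs(s['qd']).max(),s['contact_force'],s['torque'],s['grip_width']*93,Rm(s['eef_rot'])[:,2])
k=get_calibration('wrist'); im=snapshot('wrist'); save(im,'w6'); np.savez('w6k.npz',**k)
im=snapshot('side'); save(im,'side6')
cv2.imwrite('pics/side6c.png',cv2.resize(im[200:340,200:380,::-1],None,fx=4,fy=4,interpolation=cv2.INTER_CUBIC))
E
```

```text
[ 0.46912329 -0.02842075  0.11082174] 27.595420051613274 0.0034168429117975756 [ 0.18123995  0.49176027 -0.60663139] [ 0.01286716  0.02687059 -0.00826021] 17.108869422240726 [ 1.50872726e-03  1.19765457e-05 -9.99998862e-01]
```

View pics/w6.png

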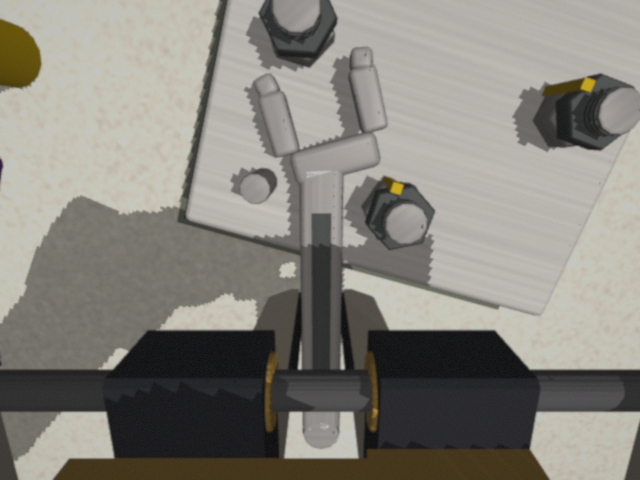

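View pics/side6c.png

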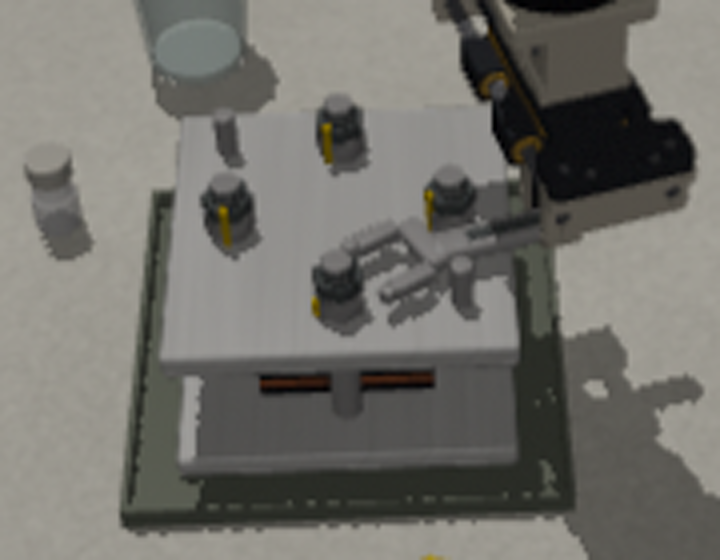

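```bash
cat > ov.py <<'E'
from h import *
def T(p,s):
    c,n=np.cos(p[2]),np.sin(p[2]); return np.array([p[0]+c*s[0]-n*s[1],p[1]+n*s[0]+c*s[1],s[2]])
def overlay(tag,st,p,M,crop,f,o=0.088,yo=0.0007,dz=0.0014,nut=1.0,jam=0.0,out=None):
    k=dict(np.load(tag+'k.npz')); im=cv2.imread(f'pics/{tag}.png'); x0,x1,y0,y1=crop
    im=cv2.resize(im[y0:y1,x0:x1],None,fx=f,fy=f,interpolation=cv2.INTER_CUBIC)
    def pl(P,col): 
        q=np.array([(proj(k,x)-[x0,y0]+.5)*f for x in P]); cv2.polylines(im,[np.round(q*8).astype(int)],False,col,1,cv2.LINE_AA,3)
    def circ(c,r,z,col): pl([T(st,(c[0]+r*np.cos(t),c[1]+r*np.sin(t),z)) for t in np.linspace(0,6.3,30)],col)
    for c in [(0,.058),(-.058,0),(0,-.058)]: circ(c,.008,.134,(255,0,0))
    circ((-.062,.058),.006,.128,(255,0,0))
    pl([T(st,(-.09,-.09,.1)),T(st,(-.09,.09,.1)),T(st,(.09,.09,.1))],(255,0,255))
    for a,z,col in [(nut,.114,(0,0,255)),(nut,.1,(0,0,255)),(jam,.1245,(0,255,0))]:
        pl([T(st,(.01386*np.cos(b),.058+.01386*np.sin(b),z)) for b in np.radians(a+30+60*np.arange(7))],col)
    sp=lambda x,y,z: p+M@np.array([x+o,-y+yo,-z+dz])
    a=np.radians(15)
    for sg in (1,-1): pl([sp(l*np.cos(a)-sg*.0126*np.sin(a),l*np.sin(a)+sg*.0126*np.cos(a),.01) for l in (-.014,.016)],(0,200,255))
    for sg in (1,-1): pl([sp(x,sg*.009,.01) for x in (-.12,-.024)],(0,200,255))
    cv2.imwrite(f'pics/{out or tag+"o"}.png',im)
E
cat > fit6.py <<'E'
from ov import *
from scipy.optimize import least_squares
k=dict(np.load('w6k.npz'))
s=observe(); st=np.load('stack.npy')
for n,S in [('rod',(0,.058,.134)),('rod-x',(-.058,0,.134)),('rod-y',(0,-.058,.134)),('pin',(-.062,.058,.128)),('c',(-.09,.09,.1)),('c2',(-.09,-.09,.1))]: print(n,proj(k,T(st,S)).round(1))
overlay('w6',st,s['eef_pos'],Rm(s['eef_rot']),(175,445,0,260),2.9)
E
python3 fit6.py
```

```text
rod [297.6   4.7]
rod-x [407.4 221.8]
rod-y [621.6 109. ]
pin [256.  187.2]
c [183.7 219.1]
c2 [543.2 317.3]
```

View pics/w6o.png

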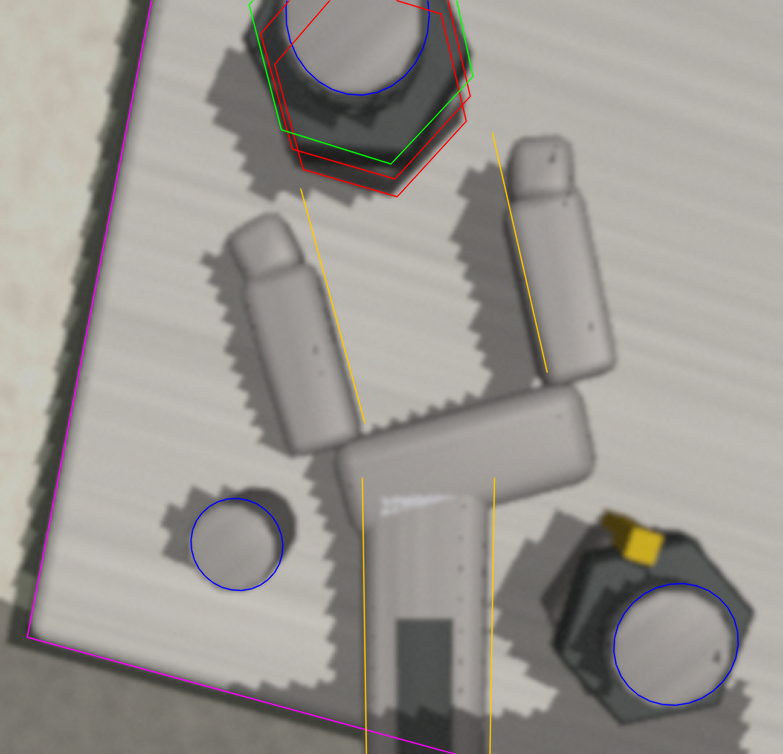

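```bash
python3 - <<'E'
from h import *
im=cv2.imread('pics/w6.png'); a=cv2.resize(im[0:75,245:350],None,fx=7,fy=7,interpolation=cv2.INTER_CUBIC)
a=np.clip((a/255.)**0.6*255,0,255).astype(np.uint8); cv2.imwrite('pics/w6z.png',a)
E
```

```text
(no output)
```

View pics/w6z.png

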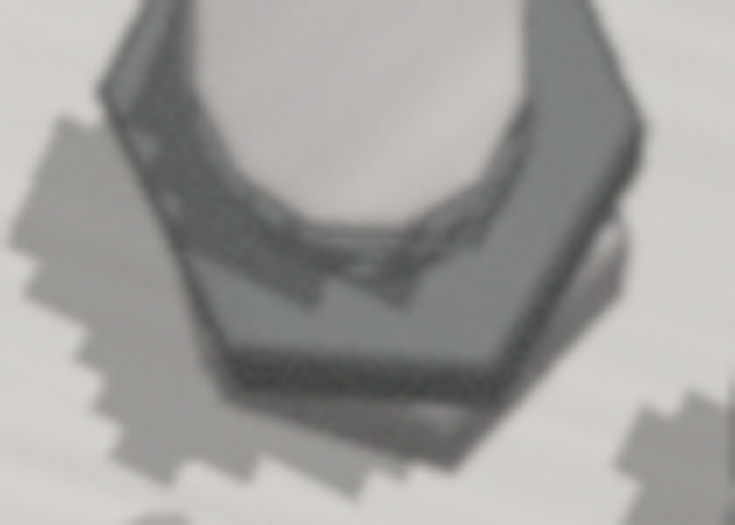

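```bash
python3 - <<'E'
from h import *
k=dict(np.load('w6k.npz'))
N=np.array([0.5677,0.0320])
for uv in [(277.9,50.7),(315,52.1),(337.1,18.6),(259.3,12.9)]:
    p=ray('w',uv,.1245,k)[:2]-N; print(np.hypot(*p)*1000,np.degrees(np.arctan2(p[1],p[0]))%60)
plan([0.4681,-0.0278,0.1025],27.65,2)
E
```

```text
13.799105966824396 56.10551321616447
13.589879106211846 53.570694527681226
13.773815763636545 50.96868944244062
13.300213793082627 56.87705206094803
rows 2 from [ 0.4689 -0.0285  0.1106] 27.6
-0.02 -0.05 0.41 -0.03; -0.02 -0.05 0.41 -0.03
```

Request:
{"api": "arm_command", "payload": {
  "moves": "-0.05 -0.1 0 0 1; 0 0 0.4 0 1; 0 0 0.2 0 1; 0 0 0.1 0 1; 0 0 0.1 0 1; 0 0 0 0 1; 0 0 0 0 1; 0 0 0 0 1"
}}

```text
clock: 8.33
eef_pos: [0.4678, -0.0277, 0.1022]
eef_rot: [-0.0, 0.971, 0.239, 0.0]
contact_force: [0.4, -0.3, -1.1]
grip_width: 0.185
```

Request:
{"api": "arm_command", "payload": {
  "moves": "0 0 0.05 0 1; 0 0 0.05 0 1; 0 0 0 0 1; 0 0 0 0 1"
}}

```text
clock: 8.67
eef_pos: [0.4678, -0.0278, 0.1013]
eef_rot: [0.0, 0.971, 0.239, 0.0]
contact_force: [-0.0, -0.8, 0.2]
grip_width: 0.188
```

Request:
{"api": "arm_command", "payload": {
  "moves": "0 0 0.05 0 1; 0 0 0 0 1; 0 0 0 0 1"
}}

```text
clock: 8.92
eef_pos: [0.4679, -0.0278, 0.1011]
eef_rot: [0.0, 0.971, 0.239, 0.0]
contact_force: [-0.8, -0.6, 4.6]
grip_width: 0.19
```

Request:
{"api": "arm_command", "payload": {
  "moves": "0 0 -0.03 0 1; 0.29 -0.08 0 0 1; 0.29 -0.08 0 0 1; 0.29 -0.08 0 0 1; 0.29 -0.08 0 0 1; 0 0 0 0 1; 0 0 0 0 1"
}}

```text
clock: 9.5
eef_pos: [0.4747, -0.0216, 0.1012]
eef_rot: [0.001, 0.971, 0.238, -0.002]
contact_force: [-4.5, -3.7, 8.7]
grip_width: 0.184
```

```bash
python3 - <<'E'
from h import *
s=observe(); print(s['eef_pos'],yaw(s['eef_rot']),s['contact_force'],s['torque'])
im=snapshot('wrist'); save(im[0:260,175:445],'w7')
E
```

```text
[ 0.47465394 -0.02158106  0.10118542] 27.501071824380258 [-4.5119041  -3.73848897  8.67897   ] [-0.91283255  0.94846745 -0.00398087]
```

View pics/w7.png

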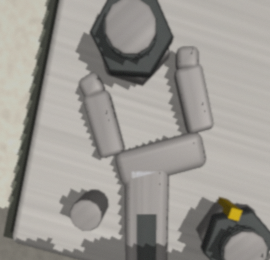

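Request:
{"api": "arm_command", "payload": {
  "moves": "0 0 -0.05 0 1; 0 0 -0.03 0 1; 0 0 0 0 1; 0 0 0 0 1"
}}

```text
clock: 9.88
eef_pos: [0.4769, -0.0191, 0.1015]
eef_rot: [-0.0, 0.971, 0.239, 0.0]
contact_force: [0.3, -0.1, -2.0]
grip_width: 0.188
```

```bash
python3 - <<'E'
from ov import *
s=observe(); print(s['eef_pos'],yaw(s['eef_rot']),s['contact_force'],s['torque'])
k=get_calibration('wrist'); im=snapshot('wrist'); save(im,'w8'); np.savez('w8k.npz',**k)
st=np.load('stack.npy'); st[0]-=.00023; st[1]+=.00044; np.save('stack2.npy',st)
overlay('w8',st,s['eef_pos'],Rm(s['eef_rot']),(240,410,0,180),4.2,jam=12.9,nut=1.5)
E
```

```text
[ 0.47686756 -0.01907785  0.10146987] 27.63217262682304 [ 0.31621269 -0.11252023 -2.03468324] [-0.06147487 -0.03432604 -0.01706475]
```

View pics/w8o.png

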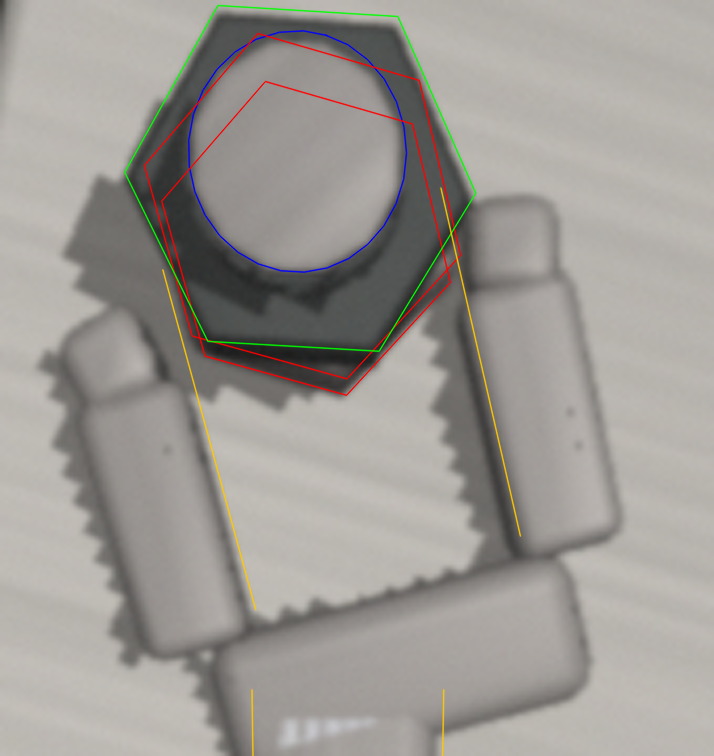

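Request:
{"api": "arm_command", "payload": {
  "moves": "0 0.03 0 0 1; 0.27 -0.07 0 0 1; 0.27 -0.07 0 0 1; 0.27 -0.07 0 0 1; 0.27 -0.07 0 0 1; 0 0 0 0 1; 0 0 0 0 1; 0 0 0 0 1"
}}

```text
clock: 10.6
eef_pos: [0.485, -0.0123, 0.1018]
eef_rot: [-0.0, 0.971, 0.239, 0.0]
contact_force: [-0.1, -0.3, -1.6]
grip_width: 0.189
```

```bash
cat > look.py <<'E'
from ov import *
import sys
tag=sys.argv[1]
s=observe(); print(s['eef_pos'],yaw(s['eef_rot']),s['contact_force'],s['torque'],s['clock'])
k=get_calibration('wrist'); im=snapshot('wrist'); save(im,tag); np.savez(tag+'k.npz',**k)
overlay(tag,np.load('stack2.npy'),s['eef_pos'],Rm(s['eef_rot']),(220,410,0,190),4,jam=12.9,nut=1.5)
E
python3 look.py w9
```

```text
[ 0.48500852 -0.01228986  0.10176658] 27.605833610591596 [-0.14162321 -0.34785278 -1.59378493] [-0.0240336   0.01456924 -0.02394848] 10.6
```

View pics/w9o.png

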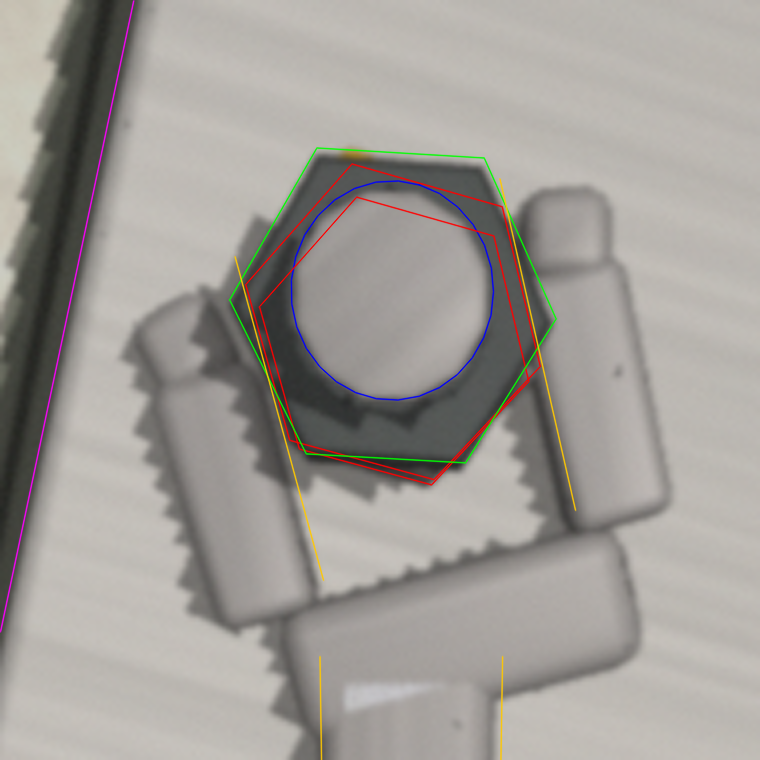

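Request:
{"api": "arm_command", "payload": {
  "moves": "0.19 -0.05 0 0 1; 0.19 -0.05 0 0 1; 0.15 -0.04 0 0 1; 0 0 0 0 1; 0 0 0 0 1; 0 0 0 0 1"
}}

```text
clock: 11.15
eef_pos: [0.4891, -0.0086, 0.1018]
eef_rot: [-0.0, 0.971, 0.239, 0.0]
contact_force: [1.0, -0.0, -2.1]
grip_width: 0.188
```

```bash
python3 look.py w10
```

```text
[ 0.48912702 -0.00859605  0.10180981] 27.604478992392277 [ 1.03080315 -0.00219616 -2.11869819] [-0.06828447 -0.01377699 -0.00200113] 11.15
```

View pics/w10o.png

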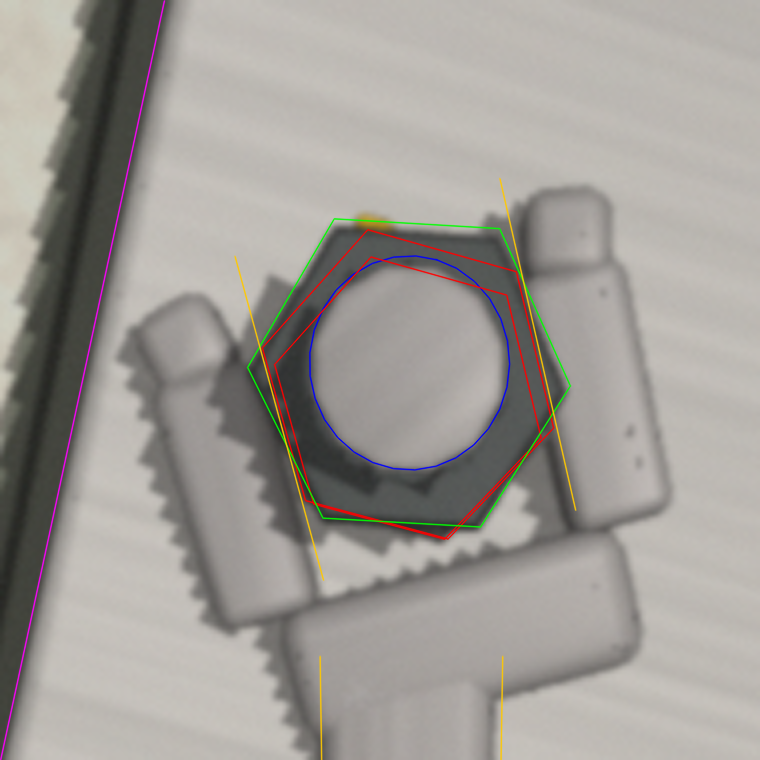

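Request:
{"api": "arm_command", "payload": {
  "moves": "0.1 -0.03 0 0 1; 0.1 -0.02 0 0 1; 0 0 0 0 1; 0 0 0 0 1; 0 0 0 0 1"
}}

```text
clock: 11.62
eef_pos: [0.4906, -0.0072, 0.1018]
eef_rot: [-0.0, 0.971, 0.239, 0.0]
contact_force: [-0.3, -0.1, -1.4]
grip_width: 0.185
```

```bash
python3 look.py w11
```

```text
[ 0.4906493  -0.00718339  0.10180262] 27.606812526300207 [-0.31992993 -0.08320885 -1.37355617] [ 0.00246063 -0.03663391  0.02769668] 11.6167
```

View pics/w11.png

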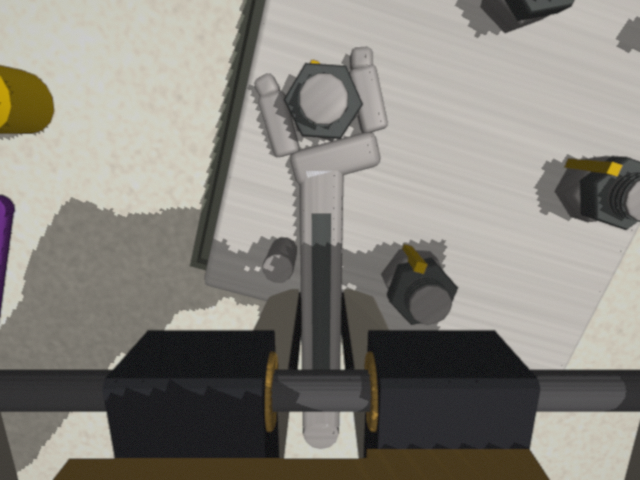

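Request:
{"api": "arm_command", "payload": {
  "moves": "0.1 -0.03 0 0 1; 0 0 0 0 1; 0 0 0 0 1; 0 0 0 0 1"
}}

```text
clock: 12.0
eef_pos: [0.4907, -0.0069, 0.1016]
eef_rot: [0.0, 0.971, 0.238, -0.001]
contact_force: [-1.5, -1.2, -1.1]
grip_width: 0.186
```

Request:
{"api": "arm_command", "payload": {
  "moves": "0.08 -0.02 0 0 1; 0 0 0 0 1; 0 0 0 0 1; 0 0 0 0 1"
}}

```text
clock: 12.33
eef_pos: [0.4908, -0.0066, 0.1015]
eef_rot: [0.0, 0.971, 0.238, -0.001]
contact_force: [-3.1, -2.9, -0.1]
grip_width: 0.186
```

Request:
{"api": "arm_command", "payload": {
  "moves": "-0.12 0.03 0.04 0 1; 0 0 0 0 1; 0 0 0 0 0.77; 0 0 0 0 0.77; 0 0 0 0 0.77; 0 0 0 0 0.77"
}}

```text
clock: 12.83
eef_pos: [0.4922, -0.0061, 0.1018]
eef_rot: [-0.0, 0.971, 0.239, 0.001]
contact_force: [-0.3, 0.2, -0.6]
grip_width: 0.228
```

```bash
python3 look.py w12; python3 -c "
from h import *
print(observe()['grip_width']*93)"
```

```text
[ 0.49224074 -0.00605586  0.10181052] 27.65302883434128 [-0.29942909  0.18238467 -0.60237558] [-0.01682935 -0.01520179 -0.0170236 ] 12.8333
21.42712152390919
```

View pics/w12.png

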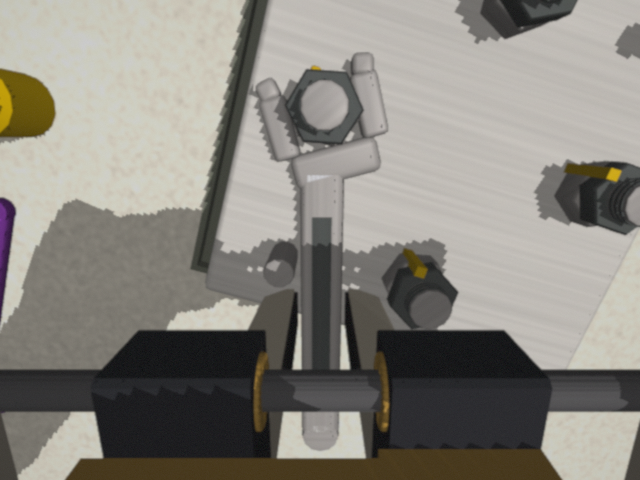

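Request:
{"api": "arm_command", "payload": {
  "moves": "0 0 -0.5 0 0.77; 0 0 -1.5 0 0.77; 0 0 -3 0 0.6; 0 0 -4 0 0.4; 0 0 -4 0 0.4; 0 0 0 0 0.4; 0 0 0 0 0.4"
}}

```text
clock: 13.47
eef_pos: [0.4927, -0.0066, 0.2342]
eef_rot: [0.001, 0.971, 0.239, 0.003]
contact_force: [-0.2, 0.4, -0.8]
grip_width: 0.538
```

```bash
python3 - <<'E'
from h import *
s=observe(); print(s['qpos'].round(2),yaw(s['eef_rot']),s['eef_pos'],s['clock'])
im=snapshot('top'); save(im,'top7'); 
k=get_calibration('top')
for n in ['driver','holder']:
    for d in find_in('top',n)[:4]: print(n,np.round(d['location'],3),round(d['score'],2))
im=snapshot('side');save(im,'side7'); cv2.imwrite('pics/side7c.png',cv2.resize(im[200:480,200:380,::-1],None,fx=2.1,fy=2.1))
for d in find_in('side','driver')[:4]: print(np.round(d['location'],3),round(d['score'],2))
cv2.imwrite('pics/top7c.png',cv2.resize(im[:10,:10],None,fx=1,fy=1))
plan([0.52,0.30,0.24],54,10)
E
```

```text
[ 0.06  0.35 -0.12  1.85  0.05  0.94 -1.17] 27.604644673323556 [ 0.49272805 -0.00661108  0.23416233] 13.4667
driver [0.552 0.319 0.125] 0.57
driver [0.488 0.194 0.117] 0.57
holder [0.513 0.316 0.037] 0.97
holder [ 0.47  -0.489  0.004] 0.72
[0.549 0.336 0.104] 0.91
[0.483 0.217 0.086] 0.81
rows 10 from [ 0.4899 -0.0068  0.2299] 27.61
1.69 -2.58 -0.10 -2.64; 1.81 -2.50 -0.10 -2.64; 1.92 -2.41 -0.10 -2.64; 2.03 -2.32 -0.10 -2.64; 2.13 -2.23 -0.10 -2.64; 2.23 -2.13 -0.10 -2.64; 2.33 -2.02 -0.10 -2.64; 2.42 -1.91 -0.10 -2.64; 2.50 -1.80 -0.10 -2.64; 2.58 -1.68 -0.10 -2.64
```

View pics/side7c.png

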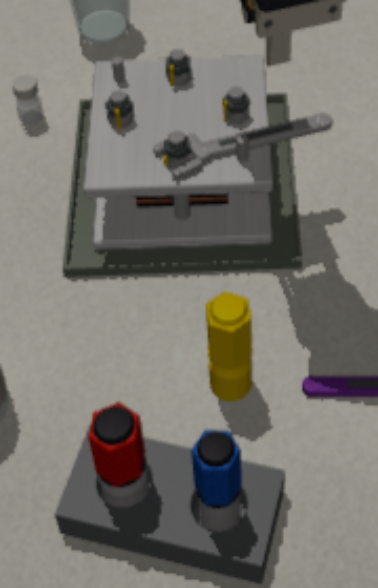

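```bash
python3 - <<'E'
from h import *
plan([0.50,0.29,0.25],30,8)
E
```

```text
rows 8 from [ 0.4899 -0.0068  0.2299] 27.61
1.83 -3.23 -0.25 -0.30; 1.85 -3.22 -0.25 -0.30; 1.86 -3.21 -0.25 -0.30; 1.88 -3.20 -0.25 -0.30; 1.90 -3.19 -0.25 -0.30; 1.91 -3.18 -0.25 -0.30; 1.93 -3.17 -0.25 -0.30; 1.95 -3.16 -0.25 -0.30
```

Request:
{"api": "arm_command", "payload": {
  "moves": "1.6 -3.2 -0.2 0 0.3; 1.8 -3.2 -0.2 0 0.3; 1.8 -3.2 -0.2 0 0.3; 1.8 -3.2 -0.2 0 0.3; 1.8 -3.2 -0.2 0 0.3; 1.8 -3.2 -0.2 0 0.3; 1.8 -3.2 -0.2 -1 0.3; 1.8 -3.2 -0.2 -1 0.3; 0 0 0 0 0.3; 0 0 0 0 0.3"
}}

```text
clock: 14.55
eef_pos: [0.496, 0.2885, 0.2457]
eef_rot: [-0.0, 0.966, 0.258, -0.001]
contact_force: [1.0, -1.1, 0.5]
grip_width: 0.694
```

Request:
{"api": "arm_command", "payload": {
  "moves": "0 0 0 0 0.3; 0 0 0 0 0.3; 0 0 0 0 0.3"
}}

```text
clock: 14.8
eef_pos: [0.498, 0.2837, 0.247]
eef_rot: [0.001, 0.967, 0.254, -0.0]
contact_force: [-0.1, 0.1, 0.1]
grip_width: 0.699
```

```bash
python3 - <<'E'
from h import *
s=observe(); print(s['qpos'].round(2),yaw(s['eef_rot']),s['eef_pos'],s['clock'])
k=get_calibration('wrist'); im=snapshot('wrist'); save(im,'d1'); np.savez('d1k.npz',**k)
for d in find_in('wrist','driver')[:4]: print(np.round(d['location'],3),round(d['score'],2),proj(k,d['location']))
E
```

```text
[-0.44  0.47 -0.18  1.61  0.09  1.07 -1.7 ] 29.41729945942306 [0.49800943 0.28369004 0.24701323] 14.8
[0.554 0.326 0.131] 0.91 [306.76618892 142.31329501]
[0.5   0.215 0.097] 0.86 [391.97823144 265.17425083]
```

View pics/d1.png

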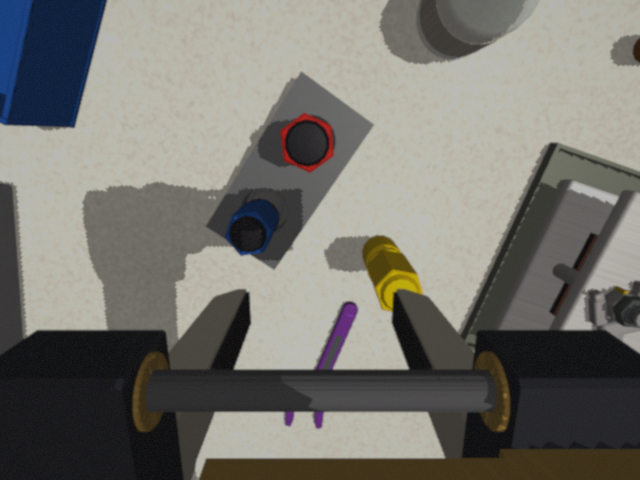

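```bash
cat > hexfit.py <<'E'
from h import *
import sys
from scipy.optimize import minimize
tag=sys.argv[1]
k=dict(np.load(tag+'k.npz')); im=cv2.imread(f'pics/{tag}.png')
hsv=cv2.cvtColor(im,cv2.COLOR_BGR2HSV)
m=((hsv[:,:,0]<8)|(hsv[:,:,0]>172))&(hsv[:,:,1]>120)&(hsv[:,:,2]>50)
n,l,st,c=cv2.connectedComponentsWithStats(m.astype(np.uint8)); i=1+np.argmax(st[1:,4]); print(st[i],c[i])
mm=(l==i).astype(np.uint8); cnt,_=cv2.findContours(mm,cv2.RETR_EXTERNAL,cv2.CHAIN_APPROX_NONE); hull=cv2.convexHull(max(cnt,key=len)); 
M=np.zeros(m.shape,np.uint8); cv2.fillConvexPoly(M,hull,1)
# render handle hex prism bottom..top hull & compare
S=4
u0,v0=st[i][0]-10,st[i][1]-10; w,h=st[i][2]+20,st[i][3]+20
Mc=cv2.resize(M[v0:v0+h,u0:u0+w].astype(np.float32),None,fx=S,fy=S,interpolation=cv2.INTER_LINEAR)
z0=float(sys.argv[2])  # mouth z
x0=ray('w',c[i],z0+.115,k)
def hexpts(p,z): return [proj(k,[p[0]+.01*2.0785*np.cos(b),p[1]+.020785*np.sin(b),z]) for b in np.radians(p[2]+30+60*np.arange(6))]
def cost(p,ret=False):
    q=np.array(hexpts(p,z0+.115)+hexpts(p,z0+.055)); q=(q-[u0,v0]+.5)*S
    A=np.zeros_like(Mc); cv2.fillConvexPoly(A,cv2.convexHull(np.round(q*16).astype(np.int32)),1.0,cv2.LINE_8,4)
    return np.abs(A-Mc).sum()/S/S
best=None
for a in range(0,60,5):
    r=minimize(cost,[x0[0],x0[1],a],method='Nelder-Mead',options=dict(initial_simplex=[[x0[0],x0[1],a],[x0[0]+.004,x0[1],a],[x0[0],x0[1]+.004,a],[x0[0],x0[1],a+6]],xatol=1e-5,fatol=.05))
    if best is None or r.fun<best.fun: best=r
print(best.x[:2],'flat deg mod60',best.x[2]%60,best.fun,M.sum())
f=6; o=cv2.resize(im[v0-5:v0+h+5,u0-5:u0+w+5],None,fx=f,fy=f,interpolation=cv2.INTER_CUBIC)
q=(np.array(hexpts(best.x,z0+.115))-[u0-5,v0-5]+.5)*f; cv2.polylines(o,[np.round(q).astype(int)],True,(0,255,0),1)
cv2.imwrite(f'pics/{tag}h.png',o)
E
python3 hexfit.py d1 0.010
```

```text
[280 113  54  59 867] [307.01845444 141.35178777]
[0.55375667 0.32628843] flat deg mod60 5.201186918026742 93.025390625 2403
```

View pics/d1h.png

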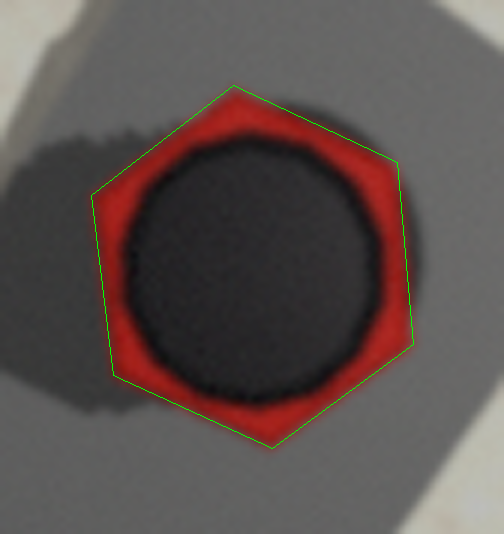

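```bash
python3 - <<'E'
from h import *
plan([0.5538,0.3263,0.247],35.2,3)
E
```

```text
rows 3 from [0.4979 0.2843 0.2474] 29.46
2.31 -0.30 0.01 -1.91; 2.32 -0.22 0.01 -1.91; 2.32 -0.15 0.01 -1.91
```

Request:
{"api": "arm_command", "payload": {
  "moves": "2.3 -0.3 0 -1.9 0.3; 2.3 -0.2 0 -1.9 0.3; 2.35 -0.15 0 -1.9 0.3; 0 0 2 0 0.3; 0 0 3 0 0.3; 0 0 3 0 0.3; 0 0 2.5 0 0.3; 0 0 0 0 0.3; 0 0 0 0 0.3; 0 0 0 0 0.3"
}}

```text
clock: 15.73
eef_pos: [0.5546, 0.3281, 0.1442]
eef_rot: [-0.0, 0.953, 0.303, 0.002]
contact_force: [0.4, 0.1, 0.2]
grip_width: 0.7
```

```bash
python3 - <<'E'
from h import *
s=observe(); print(s['qpos'].round(2),yaw(s['eef_rot']),s['eef_pos'],s['clock'],s['contact_force'],s['torque'])
k=get_calibration('wrist'); im=snapshot('wrist'); save(im,'d2'); np.savez('d2k.npz',**k)
plan([0.5538,0.3263,0.083],35.2,3)
E
```

```text
[-0.46  0.68 -0.19  1.53  0.15  0.94 -1.65] 35.262225644870725 [0.55462712 0.32809295 0.1441885 ] 15.7333 [0.40466018 0.10532474 0.17639963] [ 0.00661854 -0.05534053 -0.01629118]
rows 3 from [0.5549 0.3284 0.1448] 35.27
-0.07 0.04 2.06 0.02; -0.07 0.04 2.06 0.02; -0.07 0.04 2.06 0.02
```

View pics/d2.png

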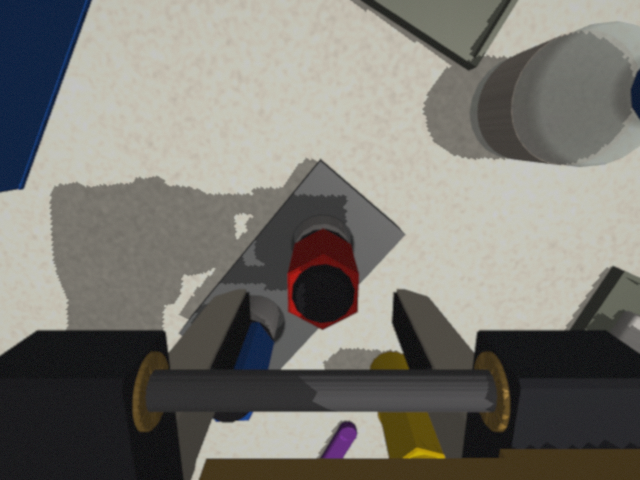

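Request:
{"api": "arm_command", "payload": {
  "moves": "-0.1 0.05 1.5 0 0.3; -0.1 0.05 2 0 0.3; 0 0 1.7 0 0.3; 0 0 0.9 0 0.4; 0 0 0 0 0.5; 0 0 0 0 0.5; 0 0 0 0 0.5; 0 0 0 0 0.5"
}}

```text
clock: 16.45
eef_pos: [0.5534, 0.3265, 0.0831]
eef_rot: [-0.0, 0.953, 0.303, 0.002]
contact_force: [0.7, 0.0, 0.0]
grip_width: 0.505
```

Request:
{"api": "arm_command", "payload": {
  "moves": "0 0 0 0 1; 0 0 0 0 1; 0 0 0 0 1; 0 0 0 0 1; 0 0 0 0 1; 0 0 0 0 1",
  "force": 25
}}

```text
clock: 16.95
eef_pos: [0.5528, 0.326, 0.0821]
eef_rot: [-0.0, 0.953, 0.303, 0.001]
contact_force: [-0.8, 0.8, 4.2]
grip_width: 0.386
```

```bash
python3 - <<'E'
from h import *
s=observe(); print(yaw(s['eef_rot']),s['eef_pos'],s['clock'],s['contact_force'],s['torque'],s['grip_width']*93)
E
```

```text
35.301773799996155 [0.55276444 0.32600792 0.08207655] 16.95 [-0.78304336  0.84910473  4.22515105] [-0.09221437  0.10495555  0.03974116] 35.936640085293256
```

Request:
{"api": "arm_command", "payload": {
  "moves": "0 0 0 0 1; 0 0 -1 0 1; 0 0 -2 0 1; 0 0 -3 0 1; 0 0 -3.5 0 1; 0 0 -3.5 0 1; 0 0 -2.5 0 1; 0 0 -0.8 0 1; 0 0 0 0 1; 0 0 0 0 1",
  "force": 50
}}

```text
clock: 17.78
eef_pos: [0.5514, 0.325, 0.2427]
eef_rot: [0.0, 0.953, 0.303, -0.002]
contact_force: [0.1, 0.4, -2.8]
grip_width: 0.383
```

```bash
python3 - <<'E'
from h import *
s=observe(); print(yaw(s['eef_rot']),s['eef_pos'],s['clock'],s['contact_force'],s['torque'],s['grip_width']*93,s['qpos'].round(2))
plan([0.545,0.030,0.245],54.5,9)
E
```

```text
35.3060649372127 [0.55137405 0.32503076 0.24265275] 17.7833 [ 0.13825539  0.39652559 -2.80923077] [-0.03755966  0.02211139  0.0255825 ] 35.62056218210614 [-0.45  0.59 -0.2   1.41  0.12  1.16 -1.62]
rows 9 from [0.5514 0.325  0.2427] 35.31
-1.95 2.63 -0.03 -2.13; -2.05 2.56 -0.03 -2.13; -2.14 2.48 -0.03 -2.13; -2.23 2.40 -0.03 -2.13; -2.32 2.32 -0.03 -2.13; -2.41 2.23 -0.03 -2.13; -2.49 2.14 -0.03 -2.13; -2.57 2.04 -0.03 -2.13; -2.64 1.95 -0.03 -2.13
```

```bash
python3 - <<'E'
from h import *
plan([0.5387,-0.0087,0.235],54.5,10)
E
```

```text
rows 10 from [0.5514 0.325  0.2427] 35.31
-2.03 2.65 0.08 -1.92; -2.12 2.58 0.08 -1.92; -2.21 2.51 0.08 -1.92; -2.29 2.43 0.08 -1.92; -2.37 2.35 0.08 -1.92; -2.45 2.27 0.08 -1.92; -2.52 2.19 0.08 -1.92; -2.59 2.11 0.08 -1.92; -2.66 2.02 0.08 -1.92; -2.73 1.93 0.08 -1.92
```

Request:
{"api": "arm_command", "payload": {
  "moves": "-1.9 2.6 0 -2 1; -2.1 2.7 0 -2 1; -2.2 2.7 0 -2 1; -2.3 2.6 0 -2 1; -2.4 2.5 0 -2 1; -2.5 2.4 0 -2 1; -2.5 2.3 0 -2 1; -2.6 2.2 0.3 -2 1; -2.7 2.1 0.3 -2 1; -2.7 2.0 0.3 -1.2 1"
}}

```text
clock: 18.62
eef_pos: [0.5475, -0.0173, 0.2323]
eef_rot: [-0.001, 0.889, 0.459, -0.003]
contact_force: [0.6, 0.4, -2.2]
grip_width: 0.383
```

Request:
{"api": "arm_command", "payload": {
  "moves": "0 0 0 0 1; 0 0 0 0 1; 0 0 0 0 1; 0 0 0 0 1; 0 0 0 0 1"
}}

```text
clock: 19.03
eef_pos: [0.5494, -0.0133, 0.2347]
eef_rot: [-0.001, 0.888, 0.459, -0.0]
contact_force: [0.0, 0.0, -2.1]
grip_width: 0.388
```

```bash
python3 - <<'E'
from h import *
s=observe(); print(yaw(s['eef_rot']),s['eef_pos'],s['clock'],s['contact_force'],s['torque'],s['grip_width']*93,s['qpos'].round(2),Rm(s['eef_rot'])[:,2])
k=get_calibration('wrist'); im=snapshot('wrist'); save(im,'d3'); np.savez('d3k.npz',**k)
E
```

```text
54.691151993975645 [ 0.54937941 -0.01328412  0.23472003] 19.0333 [ 0.01202037  0.0254955  -2.14545547] [-0.05816091 -0.11056907 -0.01557525] 36.04383071180978 [ 0.16  0.45 -0.27  1.69  0.13  1.02 -0.76] [-0.00134437  0.00106357 -0.99999853]
```

View pics/d3.png

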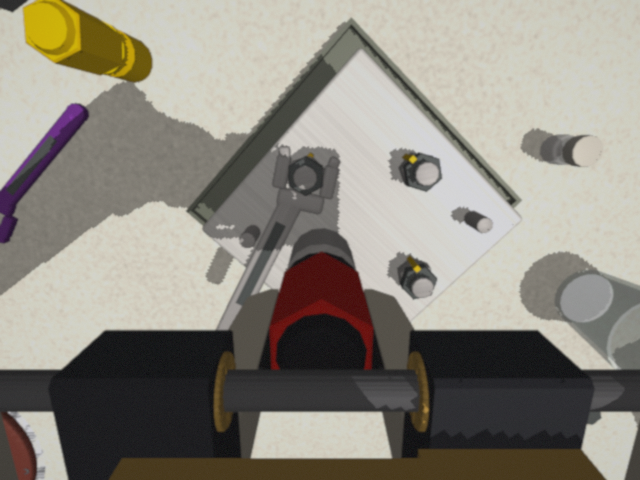

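```bash
cat > ovd.py <<'E'
from ov import *
import sys
tag=sys.argv[1]; ox=float(sys.argv[2]); oy=float(sys.argv[3]); crop=tuple(int(x) for x in sys.argv[4].split(',')); f=float(sys.argv[5]); jam=float(sys.argv[6]) if len(sys.argv)>6 else 12.9
k=dict(np.load(tag+'k.npz')); P=dict(np.load(tag+'s.npz')); p=P['p'];M=P['M']; st=np.load('stack2.npy')
im=cv2.imread(f'pics/{tag}.png'); x0,x1,y0,y1=crop
im=cv2.resize(im[y0:y1,x0:x1],None,fx=f,fy=f,interpolation=cv2.INTER_CUBIC); im=np.clip((im/255.)**0.7*255,0,255).astype(np.uint8)
def pl(Q,col):
    q=np.array([(proj(k,x)-[x0,y0]+.5)*f for x in Q]); cv2.polylines(im,[np.round(q*8).astype(int)],False,col,1,cv2.LINE_AA,3)
def circ(c,r,z,col): pl([T(st,(c[0]+r*np.cos(t),c[1]+r*np.sin(t),z)) for t in np.linspace(0,6.3,40)],col)
for c in [(0,.058),(.058,0),(0,-.058)]: circ(c,.008,.134,(255,0,0))
circ((-.062,.058),.006,.128,(255,0,0)); circ((.062,-.058),.006,.128,(255,0,0))
pl([T(st,(x,y,.1)) for x,y in [(-.09,-.09),(-.09,.09),(.09,.09),(.09,-.09),(-.09,-.09)]],(255,0,255))
for a,z,col in [(1.5,.114,(0,0,255)),(jam,.1245,(0,255,0))]:
    pl([T(st,(.01386*np.cos(b),.058+.01386*np.sin(b),z)) for b in np.radians(a+30+60*np.arange(7))],col)
t=np.linspace(0,6.3,60)
up=0.0721 # TCP above mouth
for h,r in [(0,.0195),(.115,None),(.055,None)]:
    zz=-(h-up)
    if r: pl([p+M@np.array([ox+r*np.cos(a),oy+r*np.sin(a),zz]) for a in t],(0,255,255))
    else: pl([p+M@np.array([ox+.020785*np.cos(a),oy+.020785*np.sin(a),zz]) for a in np.radians(60*np.arange(7))],(0,255,255))
cv2.imwrite(f'pics/{tag}o.png',im)
E
python3 - <<'E'
from h import *
s=observe(); np.savez('d3s.npz',p=s['eef_pos'],M=Rm(s['eef_rot']))
E
python3 ovd.py d3 0.001 0 180,460,100,380 2.8
```

```text
(no output)
```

View pics/d3o.png

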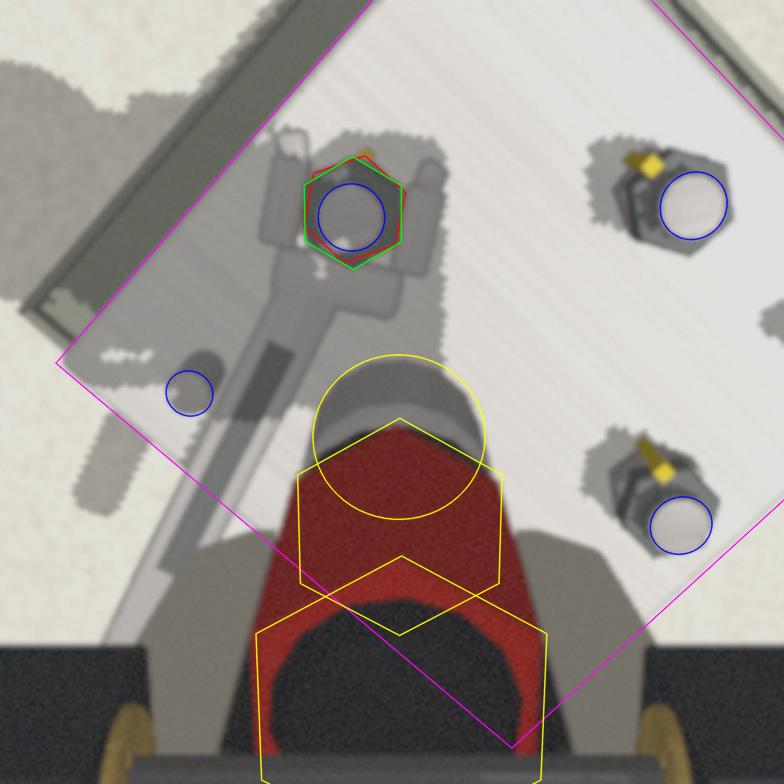

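```bash
python3 - <<'E'
from ov import *
print(T(np.load('stack2.npy'),(0,.058,.1)))
plan([0.5680,0.0325,0.2347],54.5,2)
E
```

```text
[0.56770582 0.03199513 0.1       ]
rows 2 from [ 0.5495 -0.0135  0.235 ] 54.67
2.41 -0.58 0.01 0.09; 2.41 -0.58 0.01 0.09
```

Request:
{"api": "arm_command", "payload": {
  "moves": "2.4 -0.58 0 0.1 1; 2.4 -0.58 0 0.1 1; 0 0 0 0 1; 0 0 0.8 0 1; 0 0 1 0 1; 0 0 0.5 0 1; 0 0 0.4 0 1; 0 0 0 0 1; 0 0 0 0 1; 0 0 0 0 1"
}}

```text
clock: 19.92
eef_pos: [0.5684, 0.0302, 0.2086]
eef_rot: [0.0, 0.89, 0.456, 0.0]
contact_force: [0.5, 0.1, -2.3]
grip_width: 0.386
```

```bash
python3 - <<'E'
from h import *
s=observe(); print(yaw(s['eef_rot']),s['eef_pos'],s['clock'],s['contact_force'],s['torque'],Rm(s['eef_rot'])[:,2])
k=get_calibration('wrist'); im=snapshot('wrist'); save(im,'d4'); np.savez('d4k.npz',**k);np.savez('d4s.npz',p=s['eef_pos'],M=Rm(s['eef_rot']))
im=snapshot('side'); save(im,'s4'); cv2.imwrite('pics/s4c.png',cv2.resize(im[150:310,200:400,::-1],None,fx=3.8,fy=3.8,interpolation=cv2.INTER_CUBIC))
E
python3 ovd.py d4 -0.0003 0 180,460,180,380 2.8
```

```text
54.26745243397633 [0.56844983 0.03016972 0.20862927] 19.9167 [ 0.51324225  0.07749976 -2.30004111] [-0.08741869 -0.035801   -0.01399452] [ 6.56947175e-04  9.37427012e-05 -9.99999780e-01]
```

View pics/d4o.png

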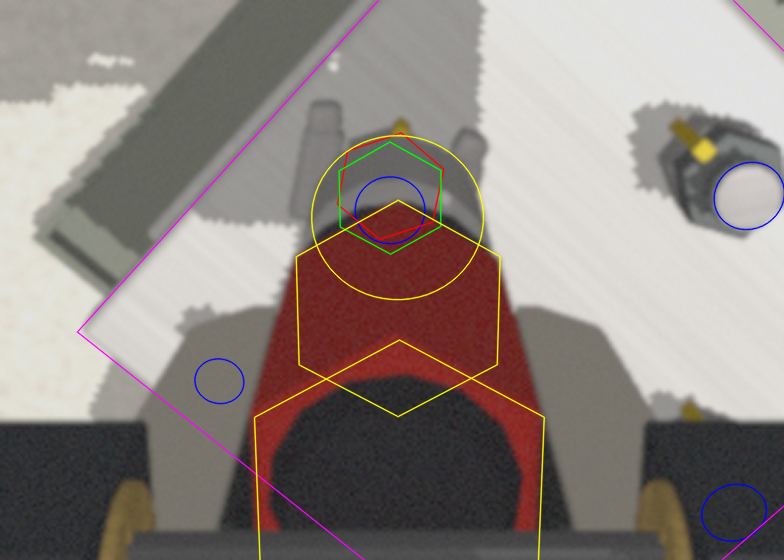

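View pics/s4c.png

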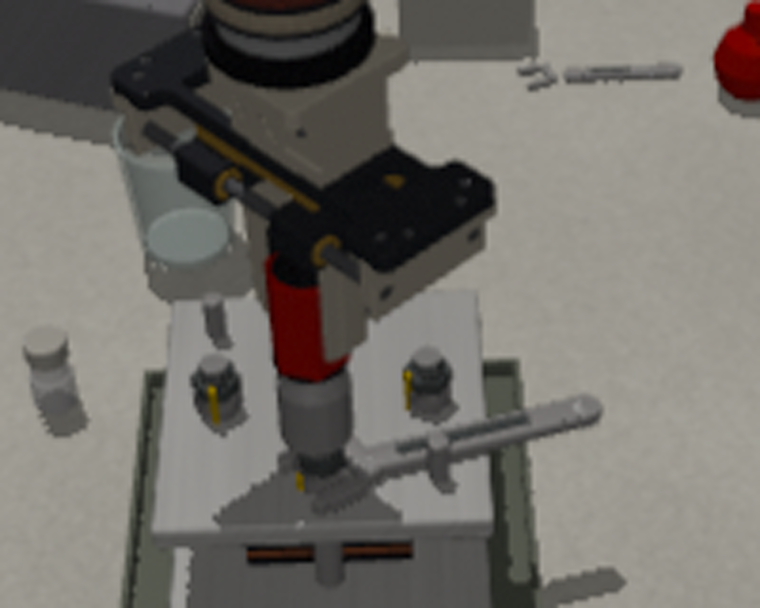

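```bash
python3 - <<'E'
from h import *
print(observe()['eef_pos'])
plan([0.5682,0.0327,0.2],54.5,1)
E
```

```text
[0.56851894 0.03034131 0.20881667]
rows 1 from [0.5685 0.0303 0.2088] 54.28
0.17 -0.16 0.88 -0.22
```

Request:
{"api": "arm_command", "payload": {
  "moves": "0.17 -0.16 0 -0.2 1; 0 0 0 0 1; 0 0 0 0 1; 0 0 0.4 0 1; 0 0 0.4 0 1; 0 0 0 0 1; 0 0 0 0 1; 0 0 0 0 1"
}}

```text
clock: 20.68
eef_pos: [0.5679, 0.0328, 0.2002]
eef_rot: [-0.0, 0.889, 0.458, -0.0]
contact_force: [-0.1, 0.4, -1.9]
grip_width: 0.384
```

```bash
python3 - <<'E'
from h import *
s=observe(); print(yaw(s['eef_rot']),s['eef_pos'],s['clock'],s['contact_force'],s['torque'])
k=get_calibration('wrist'); im=snapshot('wrist'); save(im,'d5'); np.savez('d5k.npz',**k);np.savez('d5s.npz',p=s['eef_pos'],M=Rm(s['eef_rot']))
E
python3 ovd.py d5 -0.0008 0 180,460,160,380 2.8
```

```text
54.49960716886185 [0.56788446 0.03278845 0.20023222] 20.6833 [-0.14379867  0.37950479 -1.91883829] [ 0.02265132 -0.06184414 -0.0054922 ]
```

View pics/d5o.png

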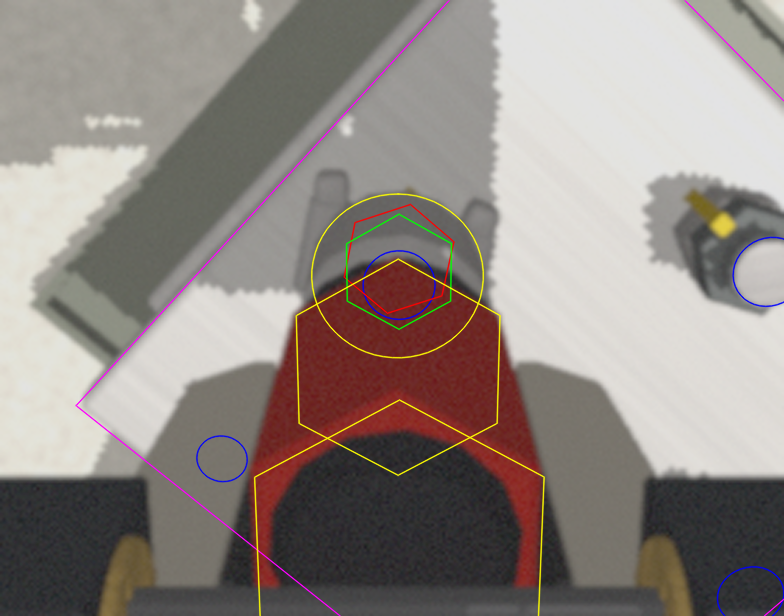

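Request:
{"api": "arm_command", "payload": {
  "moves": "0 0 0.15 0 1; 0 0 0.15 0 1; 0 0 0.1 0 1; 0 0 0.1 0 1; 0 0 0.1 0 1; 0 0 0 0 1; 0 0 0 0 1"
}}

```text
clock: 21.32
eef_pos: [0.5679, 0.0328, 0.1943]
eef_rot: [-0.0, 0.889, 0.458, -0.0]
contact_force: [-0.1, -0.1, -2.4]
grip_width: 0.384
```

Request:
{"api": "arm_command", "payload": {
  "moves": "0 0 0.15 0 1; 0 0 0.15 0 1; 0 0 0.1 0 1; 0 0 0.1 0 1; 0 0 0 0 1; 0 0 0 0 1"
}}

```text
clock: 21.82
eef_pos: [0.5683, 0.0328, 0.1923]
eef_rot: [0.001, 0.889, 0.458, 0.001]
contact_force: [-4.0, -2.0, 12.3]
grip_width: 0.388
```

Request:
{"api": "arm_command", "payload": {
  "moves": "0 0 0.1 0 1; 0 0 0.05 0 1; 0 0 0.05 0 1; 0 0 0 0 1; 0 0 0 0 1"
}}

```text
clock: 22.23
eef_pos: [0.5684, 0.0329, 0.192]
eef_rot: [0.001, 0.889, 0.458, 0.001]
contact_force: [-5.5, -2.1, 19.7]
grip_width: 0.384
```

Request:
{"api": "arm_command", "payload": {
  "moves": "0 0 -0.25 0 1; 0 0 -0.15 0 1; -0.05 -0.03 0 0 1; 0 0 0 0 1; 0 0 0 0 1; 0 0 0 0 1"
}}

```text
clock: 22.73
eef_pos: [0.5682, 0.0328, 0.1925]
eef_rot: [0.0, 0.889, 0.458, 0.001]
contact_force: [-1.5, 0.2, 6.7]
grip_width: 0.387
```

```bash
python3 - <<'E'
from h import *
s=observe(); print(yaw(s['eef_rot']),s['eef_pos'],s['clock'],s['contact_force'],s['torque'],Rm(s['eef_rot'])[:,2])
im=snapshot('side'); save(im,'s6'); cv2.imwrite('pics/s6c.png',cv2.resize(im[210:300,240:360,::-1],None,fx=6,fy=6,interpolation=cv2.INTER_CUBIC))
E
```

```text
54.50502095175271 [0.5681644  0.03275134 0.19253832] 22.7333 [-1.52560418  0.15147432  6.67934298] [-0.20962637  0.37027531 -0.01035498] [ 2.08988430e-03  2.00017994e-04 -9.99997796e-01]
```

View pics/s6c.png

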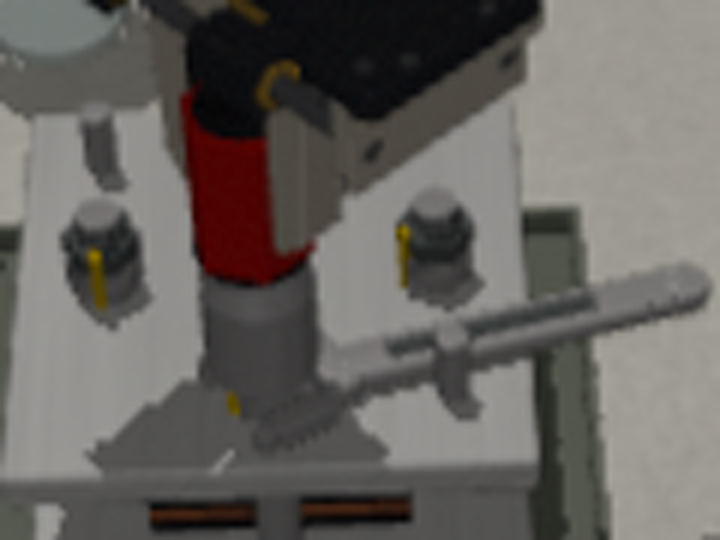

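```bash
python3 - <<'E'
from h import *
k=get_calibration('side'); im=cv2.imread('pics/s6.png'); f=6;x0,y0=240,210
o=cv2.resize(im[210:300,240:360],None,fx=f,fy=f,interpolation=cv2.INTER_CUBIC)
N=np.array([.5677,.0320])
for z,c in [(.115,(0,255,0)),(.120,(0,255,255)),(.125,(0,0,255)),(.120+.055,(255,255,0)),(.115+.055,(0,255,0))]:
    r=.0195 if z<.15 else .0195
    q=[(proj(k,[N[0]+r*np.cos(t),N[1]+r*np.sin(t),z])-[x0,y0]+.5)*f for t in np.linspace(0,6.3,40)]
    cv2.polylines(o,[np.round(q).astype(int)],False,c,1)
from ov import T
st=np.load('stack2.npy')
for c,r,z in [((-.058,0),.008,.134),((.058,0),.008,.134),((-.062,.058),.006,.128),((0,-.058),.008,.134)]:
    q=[(proj(k,T(st,(c[0]+r*np.cos(t),c[1]+r*np.sin(t),z)))-[x0,y0]+.5)*f for t in np.linspace(0,6.3,40)]
    cv2.polylines(o,[np.round(q).astype(int)],False,(255,0,0),1)
cv2.imwrite('pics/s6o.png',o)
E
```

```text
(no output)
```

View pics/s6o.png

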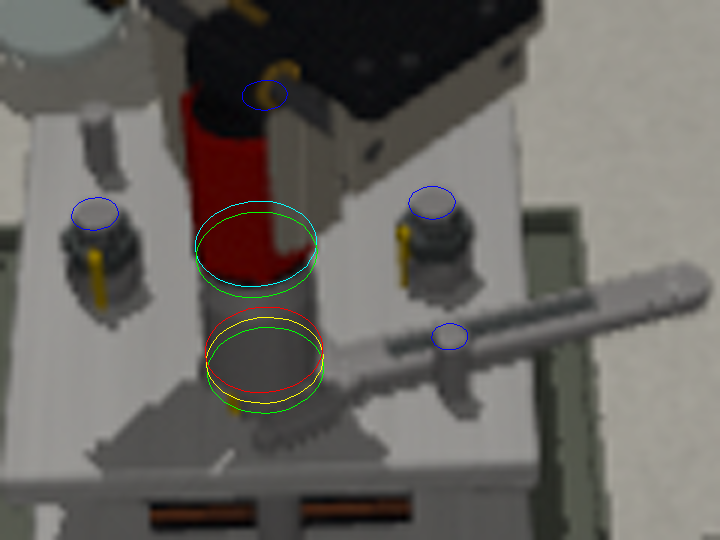

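Request:
{"api": "arm_command", "payload": {
  "moves": "0 0 0 1.5 1; 0 0 0 1.5 1; 0 0 0 0 1; 0 0 0 0 1"
}}

```text
clock: 23.12
eef_pos: [0.5683, 0.0325, 0.1925]
eef_rot: [0.001, 0.901, 0.434, 0.001]
contact_force: [-0.7, -0.7, 6.7]
grip_width: 0.383
```

```bash
cat > st.py <<'E'
from h import *
s=observe(); print('yaw %.2f'%yaw(s['eef_rot']),s['eef_pos'].round(4),s['clock'],'F',s['contact_force'].round(2),'T',s['torque'].round(3),'gw %.2f'%(s['grip_width']*93))
E
python3 st.py
```

```text
yaw 51.50 [0.5683 0.0325 0.1925] 23.1167 F [-0.68 -0.67  6.67] T [-0.271  0.431  0.015] gw 35.65
```

```bash
python3 ovd.py d3 -0.0006 0 265,375,140,275 5.8; cp pics/d3o.png pics/d3o2.png
```

```text
(no output)
```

View pics/d3o2.png

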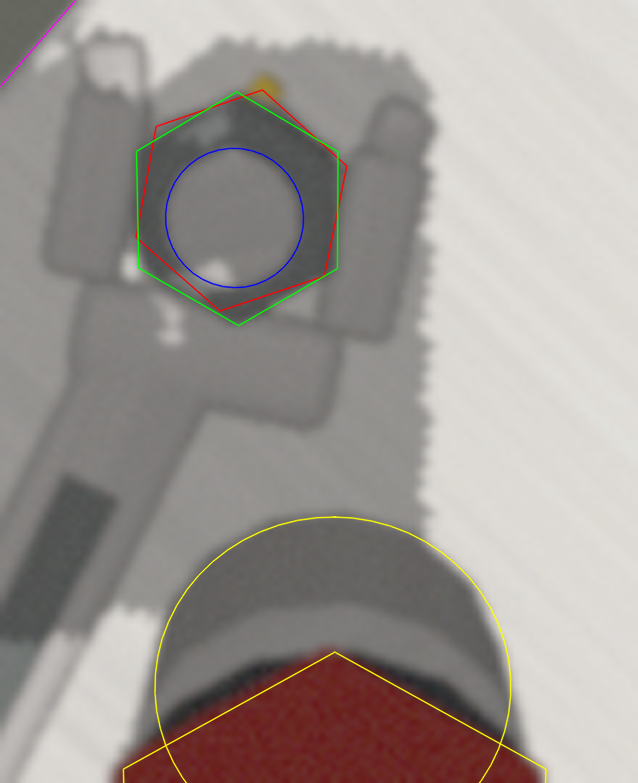

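Request:
{"api": "arm_command", "payload": {
  "moves": "0 0 -0.2 -1 1; 0 0 -0.2 -1 1; 0 0 0 0 1; 0 0 0 0 1; 0 0 0 0 1"
}}

```text
clock: 23.53
eef_pos: [0.567, 0.0325, 0.1947]
eef_rot: [-0.0, 0.893, 0.45, -0.0]
contact_force: [0.1, -0.2, -2.0]
grip_width: 0.383
```

```bash
python3 st.py; python3 - <<'E'
from h import *
plan([0.5684,0.0330,0.1965],54,1)
E
```

```text
yaw 53.50 [0.567  0.0325 0.1947] 23.5333 F [ 0.09 -0.2  -1.97] T [-0.004 -0.088 -0.022] gw 35.59
rows 1 from [0.567  0.0325 0.1947] 53.5
0.12 0.08 -0.18 -0.50
```

Request:
{"api": "arm_command", "payload": {
  "moves": "0.12 0.08 -0.1 -0.5 1; 0 0 0 0 1; 0 0 0 0 1; 0 0 0.1 0 1; 0 0 0.1 0 1; 0 0 0.1 0 1; 0 0 0.1 0 1; 0 0 0.05 0 1; 0 0 0 0 1; 0 0 0 0 1"
}}

```text
clock: 24.37
eef_pos: [0.5686, 0.0328, 0.1926]
eef_rot: [0.0, 0.891, 0.454, -0.0]
contact_force: [-2.4, -0.5, 5.7]
grip_width: 0.383
```

```bash
python3 st.py
```

```text
yaw 53.99 [0.5686 0.0328 0.1926] 24.3667 F [-2.42 -0.49  5.67] T [-0.362  0.794 -0.009] gw 35.61
```

Request:
{"api": "arm_command", "payload": {
  "moves": "0 0 -0.2 0 1; 0 0 -0.2 0 1; 0 0 0 0 1; 0 0 0 0 1"
}}

```text
clock: 24.7
eef_pos: [0.5689, 0.0333, 0.1956]
eef_rot: [-0.0, 0.891, 0.454, 0.0]
contact_force: [0.1, 0.1, -1.8]
grip_width: 0.384
```

```bash
python3 st.py; python3 - <<'E'
from h import *
plan([0.5675,0.0317,0.196],54.3,1)
E
```

```text
yaw 54.01 [0.5689 0.0333 0.1956] 24.7 F [ 0.11  0.09 -1.79] T [-0.08  -0.08  -0.005] gw 35.75
rows 1 from [0.5689 0.0333 0.1956] 54.01
-0.22 -0.02 -0.04 -0.29
```

Request:
{"api": "arm_command", "payload": {
  "moves": "-0.22 -0.02 0 -0.3 1; 0 0 0 0 1; 0 0 0 0 1; 0 0 0.1 0 1; 0 0 0.1 0 1; 0 0 0.1 0 1; 0 0 0.1 0 1; 0 0 0.05 0 1; 0 0 0 0 1; 0 0 0 0 1"
}}

```text
clock: 25.53
eef_pos: [0.5673, 0.0314, 0.1914]
eef_rot: [-0.0, 0.89, 0.456, -0.0]
contact_force: [0.1, 0.0, -2.2]
grip_width: 0.381
```

```bash
python3 st.py
```

```text
yaw 54.30 [0.5673 0.0314 0.1914] 25.5333 F [ 0.08  0.04 -2.19] T [-0.01   0.014  0.047] gw 35.47
```

Request:
{"api": "arm_command", "payload": {
  "moves": "0 0 0.15 0 1; 0 0 0.15 0 1; 0 0 0.15 0 1; 0 0 0.1 0 1; 0 0 0.1 0 1; 0 0 0 0 1; 0 0 0 0 1"
}}

```text
clock: 26.12
eef_pos: [0.5673, 0.0315, 0.1863]
eef_rot: [0.0, 0.89, 0.456, 0.0]
contact_force: [-2.1, 0.3, 6.3]
grip_width: 0.385
```

```bash
python3 st.py
```

```text
yaw 54.30 [0.5673 0.0315 0.1863] 26.1167 F [-2.07  0.34  6.31] T [-0.131  0.668 -0.04 ] gw 35.79
```

Request:
{"api": "arm_command", "payload": {
  "moves": "-0.02 -0.03 0 0 1; 0 0 0.05 1 1; 0 0 0 1 1; 0 0 0 1 1; 0 0 0 0 1; 0 0 0 0 1"
}}

```text
clock: 26.62
eef_pos: [0.5674, 0.0315, 0.1863]
eef_rot: [0.0, 0.901, 0.433, 0.001]
contact_force: [-2.6, -1.3, 6.5]
grip_width: 0.384
```

```bash
python3 st.py
```

```text
yaw 51.31 [0.5674 0.0315 0.1863] 26.6167 F [-2.64 -1.31  6.52] T [-0.128  0.597  0.029] gw 35.73
```

Request:
{"api": "arm_command", "payload": {
  "moves": "0 0 -0.12 0 1; 0 0 0 3 1; 0 0 0 3 1; 0 0 0 0 1; 0 0 0 0 1"
}}

```text
clock: 27.03
eef_pos: [0.5671, 0.0314, 0.1863]
eef_rot: [0.0, 0.923, 0.386, 0.0]
contact_force: [-1.8, -0.7, 5.6]
grip_width: 0.385
```

```bash
python3 st.py
```

```text
yaw 45.37 [0.5671 0.0314 0.1863] 27.0333 F [-1.78 -0.67  5.64] T [-0.16   0.525 -0.021] gw 35.80
```

Request:
{"api": "arm_command", "payload": {
  "moves": "0 0 0 3 1; 0 0 0 3 1; 0 0 0 0 1; 0 0 0 0 1"
}}

```text
clock: 27.37
eef_pos: [0.567, 0.0315, 0.1863]
eef_rot: [0.0, 0.942, 0.337, 0.0]
contact_force: [-2.2, -1.2, 4.1]
grip_width: 0.385
```

```bash
python3 st.py
```

```text
yaw 39.37 [0.567  0.0315 0.1863] 27.3667 F [-2.19 -1.17  4.14] T [-0.037  0.588  0.043] gw 35.84
```

Request:
{"api": "arm_command", "payload": {
  "moves": "0 0 0 2.5 1; 0 0 0 2.5 1"
}}

```text
clock: 27.53
eef_pos: [0.5669, 0.0316, 0.1863]
eef_rot: [-0.0, 0.956, 0.295, 0.0]
contact_force: [-2.1, -1.0, 5.5]
grip_width: 0.384
```

```bash
python3 st.py; python3 - <<'E'
from h import *
from ov import T
im=snapshot('side'); save(im,'s7'); k=get_calibration('side'); f=6;x0,y0=240,210
o=cv2.resize(im[210:300,240:360,::-1],None,fx=f,fy=f,interpolation=cv2.INTER_CUBIC); o=np.clip((o/255.)**0.6*255,0,255).astype(np.uint8)
cv2.imwrite('pics/s7o.png',o)
w=snapshot('wrist'); save(w,'d7')
E
python3 st.py
```

```text
yaw 34.31 [0.5669 0.0316 0.1863] 27.5333 F [-2.12 -0.99  5.45] T [-0.042  0.659  0.211] gw 35.72
yaw 34.35 [0.5669 0.0316 0.1863] 27.6333 F [-1.92 -0.11  5.48] T [-0.058  0.682  0.02 ] gw 35.66
```

View pics/s7o.png

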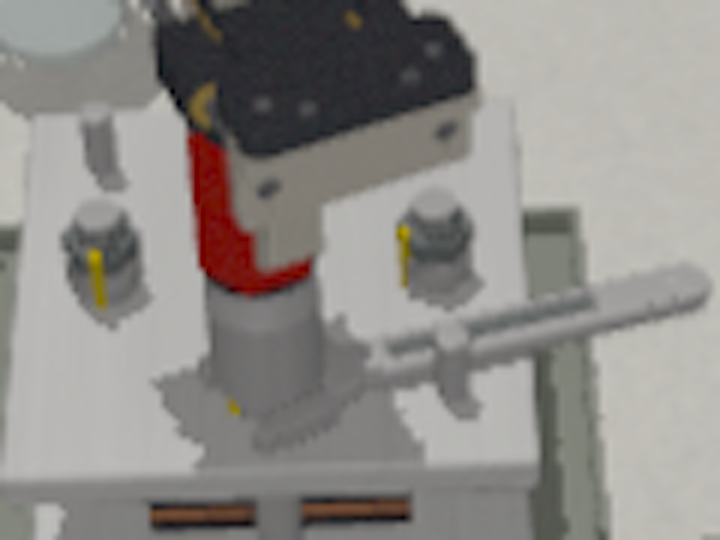

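View pics/d7.png

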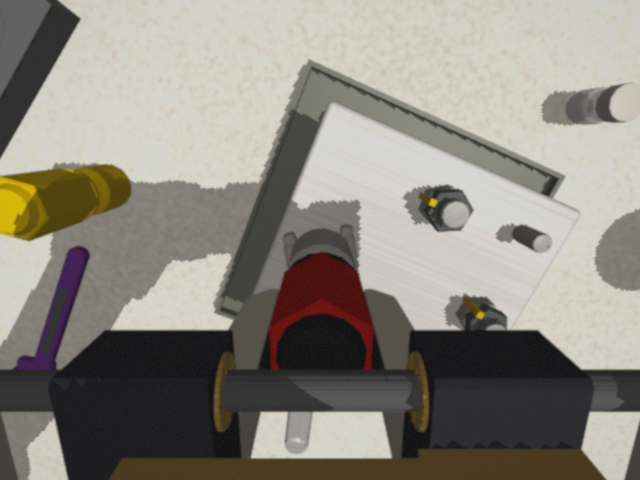

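Request:
{"api": "arm_command", "payload": {
  "moves": "0 0 0 2.5 1; 0 0 0 2.5 1"
}}

```text
clock: 27.8
eef_pos: [0.5668, 0.0318, 0.1863]
eef_rot: [-0.0, 0.967, 0.253, 0.0]
contact_force: [-2.3, -0.0, 5.8]
grip_width: 0.384
```

```bash
python3 st.py
```

```text
yaw 29.36 [0.5668 0.0318 0.1863] 27.8 F [-2.29 -0.01  5.78] T [0.03  0.642 0.364] gw 35.67
```

Request:
{"api": "arm_command", "payload": {
  "moves": "0 0 0 2.5 1; 0 0 0 2.5 1"
}}

```text
clock: 27.97
eef_pos: [0.5668, 0.0319, 0.1863]
eef_rot: [-0.0, 0.977, 0.211, 0.0]
contact_force: [-1.5, 0.2, 4.9]
grip_width: 0.383
```

```bash
python3 st.py
```

```text
yaw 24.37 [0.5668 0.0319 0.1863] 27.9667 F [-1.49  0.16  4.94] T [0.025 0.69  0.403] gw 35.58
```

Request:
{"api": "arm_command", "payload": {
  "moves": "0 0 0 1 1; 0 0 0 1 1"
}}

```text
clock: 28.13
eef_pos: [0.5668, 0.032, 0.1863]
eef_rot: [-0.0, 0.981, 0.195, 0.0]
contact_force: [-1.7, -0.4, 6.2]
grip_width: 0.385
```

```bash
python3 st.py
```

```text
yaw 22.46 [0.5668 0.032  0.1863] 28.1333 F [-1.68 -0.44  6.16] T [0.029 0.652 0.434] gw 35.81
```

Request:
{"api": "arm_command", "payload": {
  "moves": "0 0 0 0.7 1; 0 0 0 0.7 1"
}}

```text
clock: 28.3
eef_pos: [0.5668, 0.032, 0.1863]
eef_rot: [-0.0, 0.983, 0.183, 0.0]
contact_force: [-3.0, 0.2, 5.2]
grip_width: 0.38
```

```bash
python3 st.py;python3 - <<'E'
from h import *
w=snapshot('side'); save(w,'s8'); o=cv2.resize(w[230:300,260:370,::-1],None,fx=6,fy=6,interpolation=cv2.INTER_CUBIC); cv2.imwrite('pics/s8o.png',o)
E
python3 st.py
```

```text
yaw 21.08 [0.5668 0.032  0.1863] 28.3 F [-3.    0.18  5.23] T [0.034 0.73  0.461] gw 35.29
yaw 21.06 [0.5667 0.032  0.1863] 28.35 F [-2.3   0.55  6.4 ] T [0.04  0.661 0.358] gw 35.97
```

View pics/s8o.png

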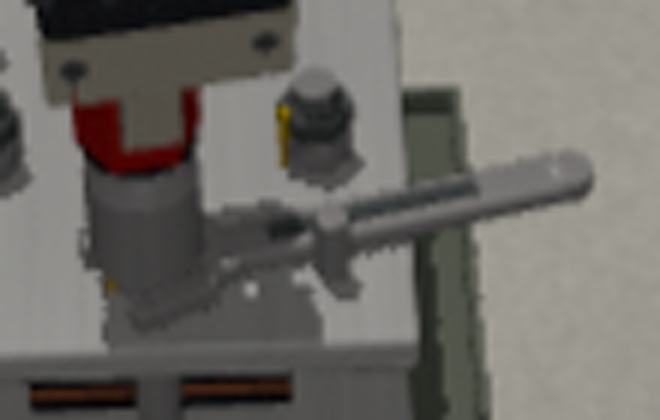

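Request:
{"api": "arm_command", "payload": {
  "moves": "0 0 0 1 1; 0 0 0 1 1"
}}

```text
clock: 28.52
eef_pos: [0.5668, 0.032, 0.1863]
eef_rot: [-0.0, 0.986, 0.166, 0.0]
contact_force: [-2.3, -0.6, 6.3]
grip_width: 0.384
```

```bash
python3 st.py
```

```text
yaw 19.08 [0.5668 0.032  0.1863] 28.5167 F [-2.27 -0.64  6.28] T [0.064 0.656 0.442] gw 35.68
```

Request:
{"api": "arm_command", "payload": {
  "moves": "0 0 0 0.6 1; 0 0 0 0.6 1"
}}

```text
clock: 28.68
eef_pos: [0.5667, 0.032, 0.1863]
eef_rot: [-0.0, 0.988, 0.156, -0.0]
contact_force: [-3.1, 0.2, 6.1]
grip_width: 0.384
```

```bash
python3 st.py
```

```text
yaw 17.91 [0.5667 0.032  0.1863] 28.6833 F [-3.08  0.2   6.05] T [0.04  0.711 0.476] gw 35.74
```

Request:
{"api": "arm_command", "payload": {
  "moves": "0 0 0 0 1; 0 0 0 0 1; 0 0 0 0 1"
}}

```text
clock: 28.93
eef_pos: [0.5667, 0.032, 0.1863]
eef_rot: [-0.0, 0.988, 0.156, -0.0]
contact_force: [-2.9, 0.0, 5.5]
grip_width: 0.384
```

```bash
python3 st.py
```

```text
yaw 17.93 [0.5667 0.032  0.1863] 28.9333 F [-2.87  0.03  5.52] T [0.041 0.718 0.46 ] gw 35.70
```

Request:
{"api": "arm_command", "payload": {
  "moves": "0 0 0 0.5 1; 0 0 0 0.5 1"
}}

```text
clock: 29.1
eef_pos: [0.5667, 0.032, 0.1863]
eef_rot: [-0.0, 0.989, 0.147, -0.0]
contact_force: [-2.9, 0.4, 6.7]
grip_width: 0.381
```

```bash
python3 st.py
```

```text
yaw 16.93 [0.5667 0.032  0.1863] 29.1 F [-2.85  0.39  6.71] T [0.075 0.709 0.43 ] gw 35.45
```

Request:
{"api": "arm_command", "payload": {
  "moves": "0 0 0 0 1; 0 0 0 0 1; 0 0 0 0 1"
}}

```text
clock: 29.35
eef_pos: [0.5667, 0.032, 0.1863]
eef_rot: [-0.0, 0.989, 0.147, -0.0]
contact_force: [-2.2, -0.3, 6.4]
grip_width: 0.387
```

```bash
python3 st.py; python3 st.py
```

```text
yaw 16.94 [0.5667 0.032  0.1863] 29.35 F [-2.24 -0.27  6.36] T [0.039 0.728 0.453] gw 35.97
yaw 16.94 [0.5667 0.032  0.1863] 29.35 F [-2.24 -0.27  6.36] T [0.039 0.728 0.453] gw 35.97
```

Request:
{"api": "arm_command", "payload": {
  "moves": "0 0 0 0.6 1; 0 0 0 0.6 1; 0 0 0 0 1; 0 0 0 0 1"
}}

```text
clock: 29.68
eef_pos: [0.5667, 0.0321, 0.1863]
eef_rot: [-0.0, 0.991, 0.137, -0.0]
contact_force: [-2.2, 0.3, 5.3]
grip_width: 0.384
```

```bash
python3 st.py
```

```text
yaw 15.75 [0.5667 0.0321 0.1863] 29.6833 F [-2.2   0.33  5.34] T [0.015 0.723 0.456] gw 35.72
```

Request:
{"api": "arm_command", "payload": {
  "moves": "0 0 0 0.5 1; 0 0 0 0.5 1; 0 0 0 0 1"
}}

```text
clock: 29.93
eef_pos: [0.5667, 0.0321, 0.1863]
eef_rot: [-0.0, 0.992, 0.128, -0.0]
contact_force: [-2.0, 0.4, 5.6]
grip_width: 0.388
```

```bash
python3 st.py
```

```text
yaw 14.75 [0.5667 0.0321 0.1863] 29.9333 F [-1.99  0.39  5.63] T [0.042 0.684 0.524] gw 36.09
```

Request:
{"api": "arm_command", "payload": {
  "moves": "0 0 0 0 1; 0 0 0 0 1"
}}

```text
clock: 30.1
eef_pos: [0.5667, 0.0321, 0.1863]
eef_rot: [-0.0, 0.992, 0.128, -0.0]
contact_force: [-3.2, 0.3, 5.2]
grip_width: 0.384
```

```bash
python3 st.py; python3 - <<'E'
from h import *
w=snapshot('side'); save(w,'s9'); o=cv2.resize(w[230:300,260:370,::-1],None,fx=6,fy=6,interpolation=cv2.INTER_CUBIC); cv2.imwrite('pics/s9o.png',o)
E
python3 st.py
```

```text
yaw 14.76 [0.5667 0.0321 0.1863] 30.1 F [-3.21  0.33  5.24] T [0.116 0.715 0.458] gw 35.74
yaw 14.77 [0.5667 0.0321 0.1863] 30.15 F [-2.18  0.22  6.55] T [0.062 0.662 0.564] gw 35.48
```

View pics/s9o.png

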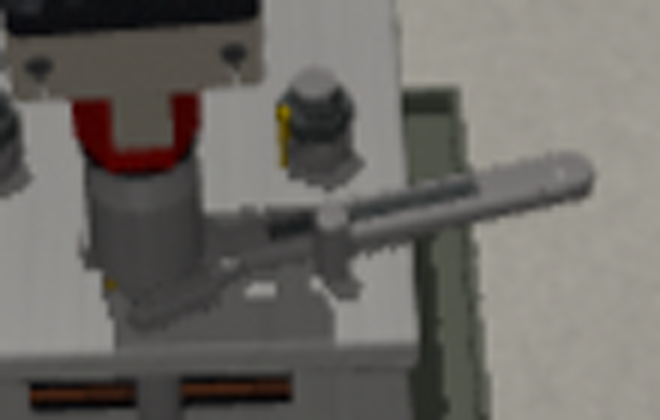

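Request:
{"api": "arm_command", "payload": {
  "moves": "0 0 0 -2.5 1; 0 0 0 -2.5 1; 0 0 0 0 1; 0 0 -0.3 0 1; 0 0 -0.5 0 1; 0 0 -1 0 1; 0 0 -1.5 0 1; 0 0 -2 0 1; 0 0 -1.5 0 1; 0 0 0 0 1"
}}

```text
clock: 30.98
eef_pos: [0.5693, 0.0314, 0.2582]
eef_rot: [0.0, 0.986, 0.169, 0.004]
contact_force: [-0.0, -0.4, -2.0]
grip_width: 0.384
```

```bash
python3 st.py; python3 - <<'E'
from h import *
k=get_calibration('side'); w=snapshot('side'); save(w,'s10'); o=cv2.resize(w[200:300,240:370,::-1],None,fx=6,fy=6,interpolation=cv2.INTER_CUBIC); cv2.imwrite('pics/s10o.png',o)
E
```

```text
yaw 19.48 [0.5693 0.0314 0.2582] 30.9833 F [-0.01 -0.37 -2.01] T [ 0.013 -0.112  0.048] gw 35.73
```

Request:
{"api": "arm_command", "payload": {
  "moves": "1.1 -3.5 0 0 1; 1.1 -3.5 0 0 1; 1.1 -3.5 0 0 1; 1.1 -3.5 0 0 1; 1.1 -3.5 0 0 1; 1.1 -3.5 0 0 1; 1.1 -3.5 0 0 1; 1 -3.5 0 0 1; 0 0 0 -5 1; 0 0 0 -5 1"
}}

```text
clock: 31.87
eef_pos: [0.5528, 0.3283, 0.2518]
eef_rot: [-0.001, 0.966, 0.26, -0.002]
contact_force: [0.9, -2.0, -2.0]
grip_width: 0.385
```

Request:
{"api": "arm_command", "payload": {
  "moves": "0 0 0 -5 1; 0 0 0 0 1; 0 0 0 0 1; 0 0 0 0 1; 0 0 0 0 1; 0 0 0 0 1"
}}

```text
clock: 32.37
eef_pos: [0.5554, 0.3242, 0.2535]
eef_rot: [0.0, 0.955, 0.296, -0.0]
contact_force: [-0.3, 0.1, -2.3]
grip_width: 0.384
```

```bash
python3 st.py; python3 - <<'E'
from h import *
plan([0.5528,0.3260,0.2],35.3,1)
k=get_calibration('wrist'); im=snapshot('wrist'); save(im,'d8'); np.savez('d8k.npz',**k)
E
```

```text
yaw 34.44 [0.5554 0.3242 0.2535] 32.3667 F [-0.25  0.09 -2.31] T [-0.02  -0.088  0.004] gw 35.69
rows 1 from [0.5554 0.3242 0.2535] 34.44
-0.11 -0.30 5.35 -0.86
```

View pics/s10o.png

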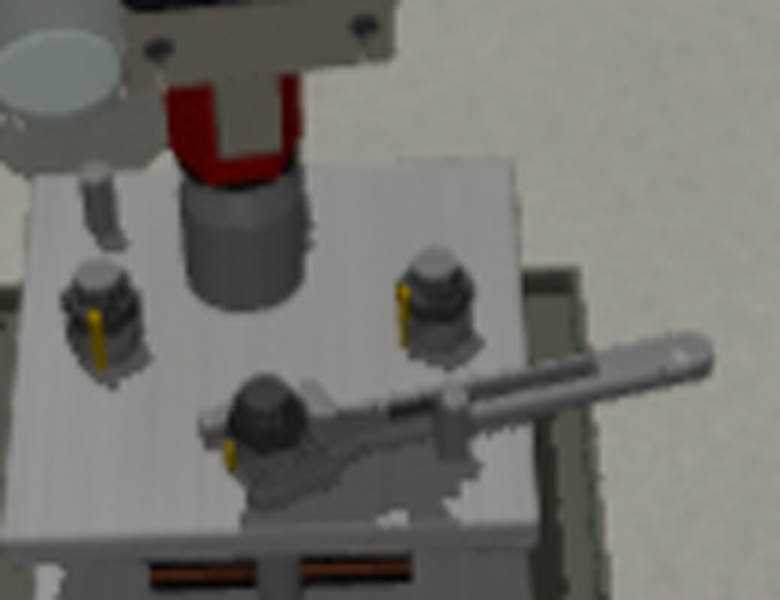

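View pics/d8.png

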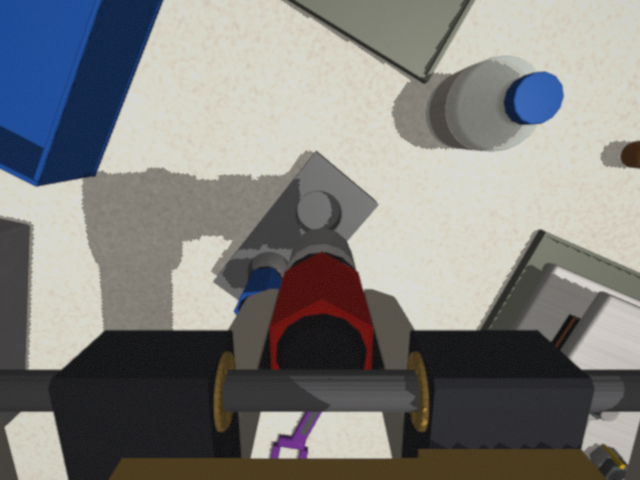

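Request:
{"api": "arm_command", "payload": {
  "moves": "-0.11 -0.3 0 -0.9 1; 0 0 2.5 0 1; 0 0 3.5 0 1; 0 0 3.5 0 1; 0 0 2.5 0 1; 0 0 0.9 0 1; 0 0 0 0 1; 0 0 0 0 1; 0 0 0 0 1; 0 0 0 0 1"
}}

```text
clock: 33.25
eef_pos: [0.5542, 0.3273, 0.1271]
eef_rot: [-0.001, 0.953, 0.304, 0.002]
contact_force: [-0.7, -0.4, -2.8]
grip_width: 0.383
```

```bash
python3 st.py; python3 - <<'E'
from h import *
plan([0.5528,0.3260,0.0835],35.3,3)
k=get_calibration('wrist'); im=snapshot('wrist'); save(im[130:400,180:470],'d9')
w=snapshot('side'); save(cv2.resize(w[330:480,190:360],None,fx=4,fy=4),'s11')
E
```

```text
yaw 35.41 [0.5542 0.3273 0.1271] 33.25 F [-0.68 -0.41 -2.76] T [ 0.009 -0.01   0.004] gw 35.58
rows 3 from [0.5542 0.3273 0.1271] 35.41
-0.06 0.01 1.45 0.04; -0.06 0.01 1.45 0.04; -0.06 0.01 1.45 0.04
```

View pics/s11.png

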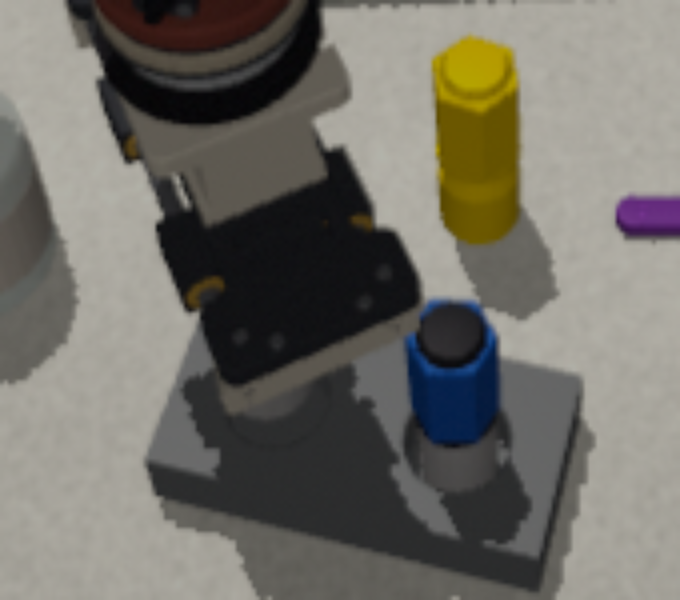

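View pics/d9.png

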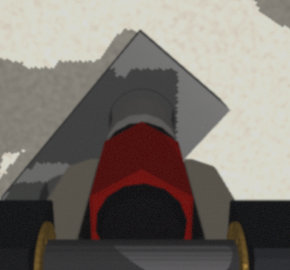

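Request:
{"api": "arm_command", "payload": {
  "moves": "-0.1 0 0 0 1; -0.08 0.03 1 0 1; 0 0 1 0 1; 0 0 1 0 1; 0 0 0.7 0 1; 0 0 0.4 0 1; 0 0 0.2 0 1; 0 0 0 0 1; 0 0 0 0 1"
}}

```text
clock: 34.1
eef_pos: [0.5511, 0.3246, 0.0821]
eef_rot: [0.0, 0.953, 0.304, -0.001]
contact_force: [-2.1, -1.4, 3.7]
grip_width: 0.385
```

```bash
python3 st.py
```

```text
yaw 35.40 [0.5511 0.3246 0.0821] 34.1 F [-2.13 -1.37  3.69] T [-0.423  0.568 -0.002] gw 35.84
```

Request:
{"api": "arm_command", "payload": {
  "moves": "0 0 -0.05 0 0.45; 0 0 0 0 0.45; 0 0 0 0 0.45; 0 0 0 0 0.45; 0 0 0 0 0.45; 0 0 -1 0 0.4; 0 0 -2 0 0.4; 0 0 -3 0 0.4; 0 0 -4 0 0.4; 0 0 -4 0 0.4"
}}

```text
clock: 34.93
eef_pos: [0.551, 0.3246, 0.2237]
eef_rot: [0.0, 0.953, 0.304, -0.001]
contact_force: [0.9, 0.2, -0.7]
grip_width: 0.603
```

Request:
{"api": "arm_command", "payload": {
  "moves": "0 0 -2 0 0.4; -3 1 0 0 0.4; -3 1 0 0 0.4; 0 0 0 0 0.4; 0 0 0 0 0.4; 0 0 0 0 0.4"
}}

```text
clock: 35.43
eef_pos: [0.5148, 0.2746, 0.2431]
eef_rot: [-0.001, 0.953, 0.304, 0.001]
contact_force: [0.4, -0.4, -0.3]
grip_width: 0.597
```

```bash
python3 st.py; python3 - <<'E'
from h import *
im=snapshot('wrist'); save(im,'d10')
w=snapshot('side'); save(cv2.resize(w[210:480,190:380],None,fx=2.2,fy=2.2,interpolation=cv2.INTER_CUBIC),'s12')
E
```

```text
yaw 35.41 [0.5148 0.2746 0.2431] 35.4333 F [ 0.45 -0.36 -0.29] T [ 0.017 -0.042 -0.001] gw 55.53
```

View pics/s12.png

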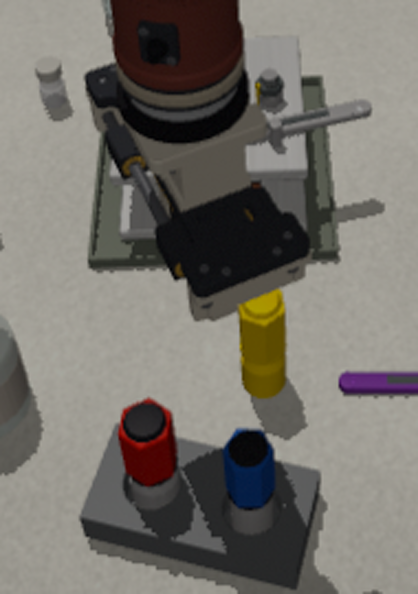

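View pics/d10.png

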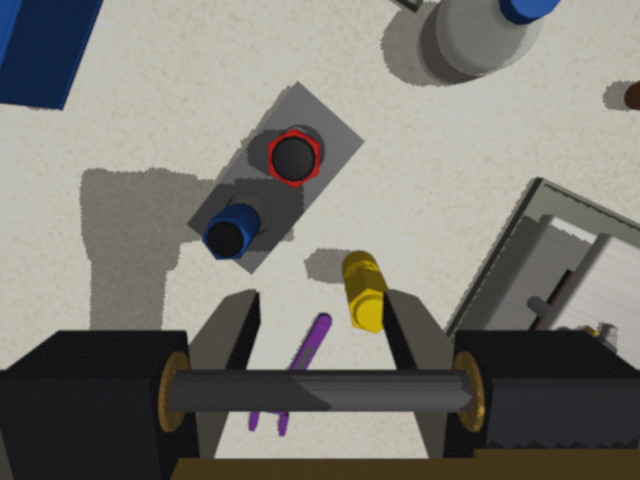

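The red driver stands upright in its hole (d10 at 295,157), the spanner is still on the nut, and the gripper is clear of everything. I'm handing the job in.

```bash
python3 -c "
from bench import *
print(sign_off())"
```

```text
the job is handed in; nothing more can be done
None
```

The jam nut is tightened against the lower nut to about 0.5 N m and the job is handed in. The clock read 35.4 s of the 72 s allowed.

**What I did:** I pushed the big spanner fully onto the lower nut, flat on the plate, until it met the throat at about 4 N. The red driver went on the jam nut at the fourth try, after correcting its sideways position. I turned the nut clockwise, backed the driver off 5°, lifted it off and stood it back in its own hole.

**Last checks:**
- **Tightness:** the last three torque readings at the final angle were 0.52, 0.46 and 0.56 N m, a mean of about 0.51. Each reading carries roughly ±0.04 N m of noise, and I could not read the nut's angle to confirm it.
- **Spanner:** with the driver lifted off, the side picture shows it still on the lower nut with its shank against the pin.
- **Driver:** the last pictures show the red driver upright in its hole, the blue and yellow drivers still standing and the gripper clear.

**Doubtful:** the torque rose more slowly than 3 N m per rad before settling. So the lower nut probably turned a few degrees, taking up the play in the jaw and the gap to the pin, before the pin stopped the spanner. I did not measure that from its yellow mark.

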